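Clamp a stuck reagent bottle by three clicks and keep holding

TASK

The small round reagent bottle has fallen over: stand it upright on the mat of the bottle clamp, between the vee jaw and the sliding jaw, and let go of it. Then swing the clamp's lever away from its rest by exactly three clicks, no further, and finish while still holding the lever there with the bottle gripped, because I am about to twist off its stuck cap and the lever springs open if it is let go. Do not drop the bottle, and leave the brown glass bottle that stands close by where it is.

Things in the scene. Friction and masses are not known exactly. Their poses are not given: they have to be found in the camera images.
- bottle: the fallen reagent bottle, plain round, cream with a red screw cap, 105 mm tall, body 58 mm across up to 98 mm, cap 31 mm across; 0.11 to 0.23 kg. It starts lying on its side with the cap towards the robot. Origin: centre of its underside; z runs up the bottle to the cap. Rigid; can be gripped anywhere round its body
- clamp: bench bottle clamp, fixed, painted grey bed 188 x 166 mm, top 12 mm high. Origin: on the worktop under the bottle's seat; x is the way the sliding jaw closes, z up. The vee jaw stands at its +x end (60 mm high, +-25 mm wide), open to -x. The lever turns about a vertical axis at x -85, y +41 mm; the bed reaches from x -129 to +59 and y -49 to +117 mm
- seat (a point): the seat: top of the black rubber mat (14 mm above the worktop), at the place of the bottle's axis once it is pressed into the vee; axes as the clamp's. With the lever at rest the gap to the sliding jaw is 16 mm more than the bottle needs, so a bottle may be set down from 0 to 16 mm towards -x and up to 8 mm off sideways; the jaw then pushes it home
- jaw: sliding jaw, 36 mm wide, 16 to 40 mm high, sprung by 28 mm on the carriage that the lever drives (40 mm per rad towards the vee). It meets a bottle in the vee after 0.40 rad of lever swing and presses it with about 9 to 16 N at the third click. Origin: that of the clamp, moving with the jaw along x
- lever: the clamp's lever, a steel bar 16 mm wide, 40 to 48 mm high. Origin on its axis, 40 mm above the worktop; the handle points along its -y, the pawl along +y; z up. It rests against a stop at -0.37 rad to the clamp's yaw, swings 1.0 rad counter-clockwise seen from above (handle away from the robot), and a strong spring brings it back whenever it is let go: no notch keeps it
- grip (a point): middle of the upright black handle grip on the lever's end: a round post 20 mm across, 48 to 95 mm above the worktop (this point at 74 mm), 160 mm from the lever's axis; it can be pinched from above or pushed from its near side
- quadrant: toothed steel quadrant screwed to the bed, origin on the lever's axis 12 mm above the worktop. Set with up to 0.08 rad more or less yaw than the clamp, so the clicks come at other lever angles each time. Four round teeth, 0.2 rad (11 mm) apart, at -0.19, 0.01, 0.21 and 0.41 rad (counter-clockwise, from its +y); the notch after the third tooth is at 0.31 rad
- pawl_tip (a point): tip of the sprung pawl under the lever's tail, 57.8 mm from the axis, running over the teeth from the -0.37 rad side. Each tooth is a click: pushing at the handle takes about 5 N at first (6 to 7 N once the jaw presses the bottle); every tooth raises it by 2 to 5 N and then drops it by 5 to 7 N as the pawl falls into the next notch; over 15 N is never needed
- amber: brown glass bottle with black cap, 64 mm across, 118 mm tall, standing close by, between the clamp and the back right; stays where it is. Origin: centre of its underside

How it is judged (in metres and radians):
On the way, in this order (a step that is already met when the one before it is completed fails the run):
1. the fallen bottle has been turned upright (angle between bottle's own z axis and vertical below 0.15 rad), for 0.2 s.
2. the bottle stands upright on the clamp's mat between the jaws, let go (angle between bottle's own z axis and vertical below 0.08 rad and x of bottle in the frame of seat between -0.02 and 0.006 m and y of bottle in the frame of seat between -0.009 and 0.009 m and z of bottle in the frame of seat between -0.003 and 0.004 m and contact force between the fingers and bottle below 0.1 N and contact force between bottle and clamp above 0.3 N), for 0.2 s.
At the end, for the whole second after the job is handed in: fingers holding the still lever (over 1 N), pawl in the third notch (within 4 mm of its middle along the teeth); bottle upright (0.08 rad) on the mat, within 9 mm sideways and 20 mm towards the sliding jaw of the seat, pressed by that jaw with over 5 N, not touched by the fingers (angle between bottle's own z axis and vertical below 0.08 rad and x of bottle in the frame of seat between -0.02 and 0.006 m and y of bottle in the frame of seat between -0.009 and 0.009 m and z of bottle in the frame of seat between -0.003 and 0.004 m and contact force between the fingers and bottle below 0.1 N and x of pawl_tip in the frame of quadrant between -0.0217 and -0.0135 m and contact force between jaw and bottle above 5 N and contact force between the fingers and lever above 1 N and linear speed of bottle below 0.02 m/s and angular speed of lever below 0.05 rad/s); the arm keeps its last pose, push and grip.
It fails at once if the lever has been pushed over the fourth tooth (x of pawl_tip in the frame of quadrant below -0.0245 m).
It fails at once if the bottle was dropped or banged on the clamp (contact force between bottle and clamp above 60 N).
It fails at once if the brown glass bottle was moved by over 15 mm or tipped (distance of amber from where it was at the start of the episode above 0.015 m or angle between amber's own z axis and vertical above 0.3 rad).
It also fails if it takes over 67 s, if anything falls off the work surface, if the arm or the gripper's body presses on something with over 40 N, if the wrist force passes 120 N, or if a joint passes its speed limit or range.

ROBOT

A 6-joint arm with a two-finger parallel gripper is mounted at the origin on a cart in front of the work surface, level with it; the furniture and walls round the work are solid. World frame = base frame: x ahead of the robot, y to its left, z up, the work surface at z = 0. Lengths are in m, angles in degrees, forces in N, time in s.
With the tool pointing down it reaches from about 0.375 to 0.9 m from the base axis. Payload 3.1 kg.
Tool frame: the origin (TCP) lies at the very end of the fingers, on their centre line; the grasp point (between the pads) lies bot.grip_point_offset behind it (bot.grip_point_offset is the distance from the TCP to the grasp point, in m); z points along the fingers, y is the line along which they close (so a half turn about z gives the same grasp; the last joint's range is limited). The gripper opens to 87 mm and grips with 3 to 60 N. Pads are 19 mm wide; open, the fingers measure 117 mm over their backs; the gripper's body (75 mm by 190 mm) begins 51 mm behind the grasp point.
Start: joints at [65.002, 30.224, 82.088, -0, 67.689, -10.227], TCP at [0.159, 0.604, 0.223] pointing down, gripper open.
Joint ranges: [-176.69, 176.69], [-43.24, 126.21], [12.49, 139.97], [-82, 262], [0, 151.66], [-163.58, 163.58]. Speed limits (degrees/s): [159.86, 159.86, 180, 180, 180, 180].

INTERFACE

Orientations are given as a 3x3 rotation matrix whose columns are the frame's x, y, z axes.
In Python, from rig import bot, viewer, ticket gives the robot as it stands.
- The arm moves only by the tool servo_tool, never from a script. Its argument "targets" is a list of rows, each an object with "offset": the shift along the tool's x, y, z in m, a list of three; "dr": the turn, a rotation vector about the tool's x, y, z in degrees, a list of three. In form: [{"offset": [x, y, z], "dr": [ax, ay, az]}, ...]. A call has 1 to 20 rows; each row is the pose to reach, as a shift and turn from the pose commanded when the call began, along the tool's axes at that moment; what a row does not reach only later rows make up. A row lasts 1/12 s, in which the tool goes at most 41.7 mm and 7.16 degrees, less where a joint would pass 70% of its speed; a pose out of reach is approached as far as the arm can. A call with a gripper value outside its range is refused whole. "gripper" is the gripper command: -1 is fully open, 1 is shut, values between are in proportion, set as the call begins (left out, the last holds). The fingers move at their own pace and stop on an object; the grip force is fixed at half the most. Time passes only in rows, so rows that repeat a pose let the fingers close. It gives the time, the measured TCP pose, the force, the opening and the grip force at its end, in the units of the state.
- bot.read_state(): the state, without advancing time (a new reading comes with each control period).
- viewer.capture(name): name is "scene" or "top"; returns a dict with "color" (420x560x3 uint8, red, green, blue), "camera_matrix" (3x3 intrinsics, pixels), "R" (3x3) and "t" (3): a world point X has camera coordinates R X + t. Camera axes: x right, y down, z forward; pixel columns grow to the right and rows downward; lengths in m; the calibration is good to about 2 mm. A picture is of the moment at which its call begins. There is no depth.
- ticket.hand_in(): hands the job in; it is judged then, once.
The state is a dict: "time_s": time; "joint_positions": joint angles; "qvel": joint speeds; "tau": joint torques, N m; "position": TCP position; "tcp_rot": TCP orientation; "force": force on the tool from outside, world axes, zero at the start; "moment": the same for the moment, N m; "opening": opening from 0.0 (shut) to 1.0 (fully open); "grasp_force": force on a finger pad.
Only numpy, scipy, OpenCV 4.12 (cv2) and the standard library are available. Lean on these libraries where they do the work, as an engineer would, in place of code of your own. Each camera call takes 0.05 s, during which the arm holds its last target. There are 200 camera calls.

## Working session

There is one attempt and no reset: what is moved stays moved. The work goes in short steps, Python scripts to look and compute and a tool call to move; the robot and the scene stay as the last step left them, time stands still between calls to the robot, and variables do not carry over. Pictures are saved under pics/ and viewed, at most 10 in all, crops included, and the job is handed in when it is done.

Besides the shell and the picture viewer there is one more tool, called after "Request:" as name(argument=value, ...), one argument or row to a line, values as JSON. servo_tool: Moves the arm, as the interface text tells. Its arguments: {"type":"object","properties":{"targets":{"type":"array"},"gripper":{"type":"number"}},"required":["targets"]}

```bash
mkdir -p pics; ls; python3 - <<'E'
from rig import bot, viewer
import cv2,numpy as np,pickle
s=bot.read_state(); print(s['time_s'],s['position'],s['tcp_rot'],s['opening'],bot.grip_point_offset)
for n in('scene','top'):
    c=viewer.capture(n); pickle.dump(c,open(f'pics/{n}0.pkl','wb')); cv2.imwrite(f'pics/{n}0.png',c['color'][:,:,::-1])
    print(n,c['camera_matrix'].tolist(),(-c['R'].T@c['t']).round(3),c['R'].round(3).tolist())
E
```

```text
pics
0.0 [0.15899912 0.60367515 0.22154559] [[-9.66962834e-01  2.54915793e-01 -9.03325294e-04]
 [ 2.54917142e-01  9.66960790e-01 -2.02021127e-03]
 [ 3.58496381e-04 -2.18374232e-03 -9.99997551e-01]] 1.0003522225888297 0.0187
scene [[388.1280673542035, 0.0, 281.1942139310025], [0.0, 388.1280673542035, 216.89451164391437], [0.0, 0.0, 1.0]] [0.108 0.306 0.596] [[-0.742, -0.671, -0.008], [-0.406, 0.458, -0.79], [0.534, -0.583, -0.613]]
top [[466.14035017828735, 0.0, 277.18781303542096], [0.0, 466.14035017828735, 209.76901706579363], [0.0, 0.0, 1.0]] [ 0.435 -0.172  1.155] [[0.0, -1.0, -0.016], [-0.992, 0.002, -0.123], [0.123, 0.016, -0.992]]
```

View pics/scene0.png

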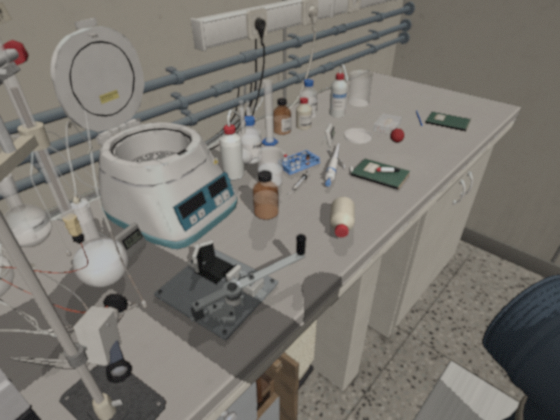

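View pics/top0.png

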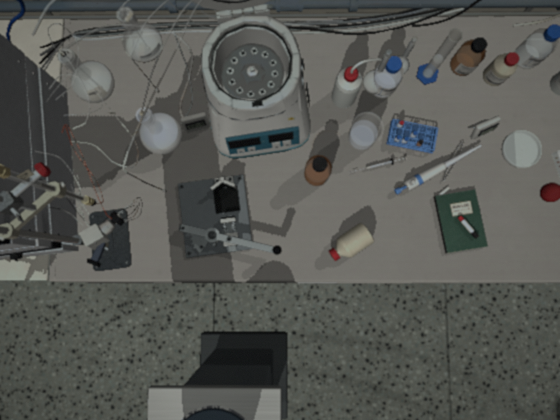

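```bash
python3 - <<'E'
import cv2,numpy as np
a=cv2.imread('pics/top0.png')[140:275,165:390]; b=cv2.imread('pics/scene0.png')[160:350,140:370]
a=cv2.resize(a,None,fx=3.5,fy=3.5,interpolation=3);b=cv2.resize(b,None,fx=3.1,fy=3.1,interpolation=3)
cv2.imwrite('pics/a.png',cv2.convertScaleAbs(a,alpha=1.8));cv2.imwrite('pics/b.png',cv2.convertScaleAbs(b,alpha=1.6))
E
```

```text
(no output)
```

View pics/a.png

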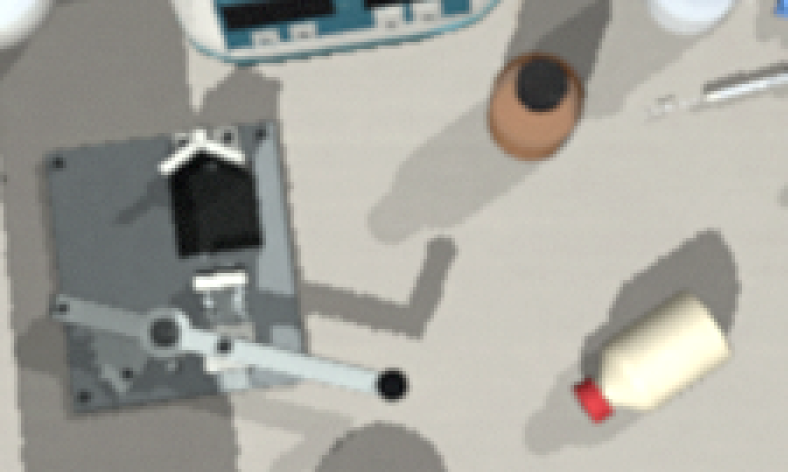

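View pics/b.png

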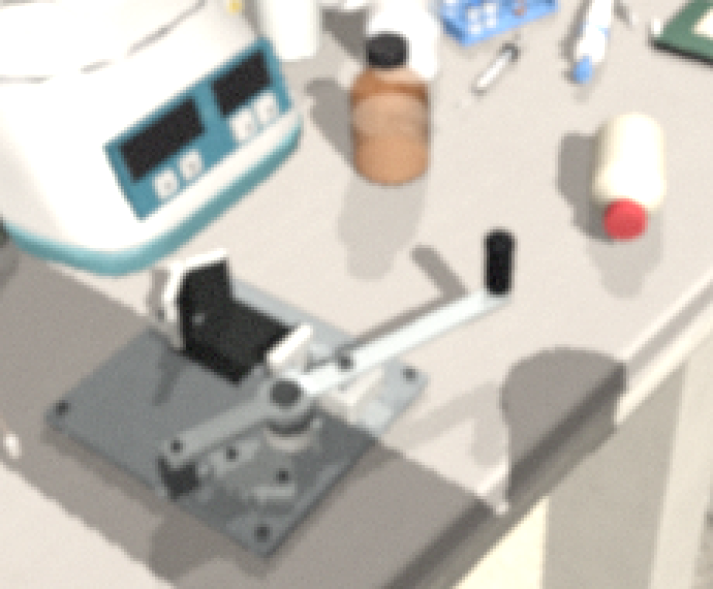

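```bash
cat > h.py <<'E'
import numpy as np,cv2,pickle
from scipy.optimize import least_squares
from scipy.spatial.transform import Rotation as Ro
def ray(c,p,z):
    d=c['R'].T@np.linalg.inv(c['camera_matrix'])@np.array([p[0],p[1],1.]); o=-c['R'].T@c['t']
    return o+d*(z-o[2])/d[2]
def proj(c,X):
    q=(np.atleast_2d(X)@c['R'].T+c['t'])@c['camera_matrix'].T; return q[:,:2]/q[:,2:]
def Rz(a): return Ro.from_euler('z',a).as_matrix()
E
python3 - <<'E'
from h import *
T=pickle.load(open('pics/top0.pkl','rb'));S=pickle.load(open('pics/scene0.pkl','rb'))
a=lambda p:np.array(p)/3.5+[165,140]-.35
b=lambda p:np.array(p)/3.1+[140,160]-.35
L=np.array([[59,117,12],[59,-49,12],[-129,-49,12],[-129,117,12]])/1e3
piv=np.array([-.085,.041,0]); grip=piv+Rz(-.37)@[0,-.16,0]+[0,0,.095]
P=np.vstack([L,grip]); tp=a([[48,148],[275,122],[303,382],[68,415],[392,385]]); sp=b([[48,410],[428,380],[265,552],[500,237]]); si=[0,2,3,4]
W=lambda v:P@Rz(v[2]).T+[v[0],v[1],0]
for m in (0,1,2):
    f=lambda v:np.r_[(proj(T,W(v))-tp).ravel()*(m!=2),(proj(S,W(v))[si]-sp).ravel()*(m!=1)]
    r=least_squares(f,[.4,0,0]); print(m,r.x,r.fun.round(1))
# bottle
for n,c in(('T',T),('S',S)):
    h=cv2.cvtColor(c['color'],cv2.COLOR_RGB2HSV).astype(int); 
    x0,x1,y0,y1=(325,380,215,270) if n=='T' else (325,365,190,245)
    sub=h[y0:y1,x0:x1]
    cream=((sub[...,0]<32)&(sub[...,0]>15)&(sub[...,1]>40)&(sub[...,2]>110)).astype(np.uint8)
    red=(((sub[...,0]<8)|(sub[...,0]>170))&(sub[...,1]>120)).astype(np.uint8)
    for q,m in(('cream',cream),('red',red)):
        k=max(cv2.findContours(m,0,1)[0],key=cv2.contourArea)+np.array([x0,y0]); R=cv2.minAreaRect(k)
        M=cv2.moments(k); ce=np.array([M['m10'],M['m01']])/M['m00']
        print(n,q,cv2.contourArea(k),R,ce,ray(c,ce,.029), [ray(c,p,.029).round(3).tolist() for p in cv2.boxPoints(R)])
print('amber',ray(T,a([541,85]),.118), ray(S,b([387,45]),.118), ray(S,b([388,160]),0))
E
```

```text
0 [ 0.60092307 -0.02679128  0.1232605 ] [-1.   0.5  0.  -0.3  0.8  0.3  0.7 -0.7 -0.6  0.9 -2.1 -0.4  1.6 -1.8
 -0.5  0.5  0.9  0.1]
1 [ 0.60124633 -0.02689974  0.12254635] [-1.   0.3  0.1 -0.4  0.8  0.2  0.7 -0.9 -0.6  0.8 -0.  -0.   0.  -0.
 -0.   0.   0.   0. ]
2 [ 0.60054601 -0.02659509  0.12382847] [-0.   0.  -0.  -0.   0.   0.   0.  -0.  -0.   0.  -2.1 -0.2  1.6 -1.7
 -0.4  0.7  0.9  0.2]
T cream 0.5 ((351.5, 254.0), (2.0, 1.0), 90.0) [351.66666667 253.33333333] [ 0.46793689 -0.3320848   0.029     ] [[0.469, -0.331, 0.029], [0.469, -0.333, 0.029], [0.464, -0.333, 0.029], [0.464, -0.33, 0.029]]
T red 53.0 ((333.9615478515625, 254.1923065185547), (11.371355056762695, 5.824352264404297), 56.3099365234375) [334.07232704 254.05974843] [ 0.46621727 -0.28989024  0.029     ] [[0.473, -0.276, 0.029], [0.481, -0.288, 0.029], [0.458, -0.303, 0.029], [0.451, -0.291, 0.029]]
S cream 1.0 ((331.5, 217.5), (3.0, 1.0), 90.0) [331.33333333 218.        ] [ 0.51031831 -0.3093883   0.029     ] [[0.516, -0.315, 0.029], [0.514, -0.317, 0.029], [0.507, -0.307, 0.029], [0.509, -0.306, 0.029]]
S red 107.0 ((341.0, 230.5), (11.0, 12.0), 90.0) [341.07476636 230.35981308] [ 0.46650558 -0.2870099   0.029     ] [[0.488, -0.294, 0.029], [0.468, -0.312, 0.029], [0.445, -0.28, 0.029], [0.465, -0.262, 0.029]]
amber [ 0.66720147 -0.2499753   0.118     ] [ 0.66373674 -0.24429063  0.118     ] [ 0.67459536 -0.25092194  0.        ]
```

```bash
python3 - <<'E'
from h import *
T=pickle.load(open('pics/top0.pkl','rb'));S=pickle.load(open('pics/scene0.pkl','rb'))
for n,c,(x0,x1,y0,y1) in(('T',T,(325,380,215,270)),('S',S,(325,365,190,245))):
    sub=c['color'][y0:y1,x0:x1]; lab=cv2.cvtColor(sub,cv2.COLOR_RGB2LAB)
    print(lab[27,27] ,lab[2,2])
    t,m=cv2.threshold(lab[...,2],0,255,cv2.THRESH_OTSU); 
    k=max(cv2.findContours(m,0,1)[0],key=cv2.contourArea); 
    R=cv2.minAreaRect(k+np.array([x0,y0])); print(n,t,cv2.contourArea(k),R,[ray(c,p,.029).round(4).tolist() for p in cv2.boxPoints(R)])
    cv2.drawContours(sub:=np.ascontiguousarray(sub),[k],-1,(0,255,0),1); cv2.imwrite(f'pics/m{n}.png',cv2.resize(sub[:,:,::-1],None,fx=5,fy=5,interpolation=0))
    h=ray(c,R[0],.029);print(h)
i=[cv2.imread(f'pics/m{n}.png') for n in 'TS']; H=max(x.shape[0] for x in i)
cv2.imwrite('pics/m.png',np.hstack([cv2.copyMakeBorder(x,0,H-x.shape[0],0,0,0) for x in i]))
E
```

```text
[157 125 138] [120 128 131]
T 134.0 746.5 ((350.3461608886719, 244.26922607421875), (21.35595703125, 44.65336227416992), 56.3099365234375) [[0.4813, -0.2704, 0.029], [0.541, -0.3609, 0.029], [0.498, -0.3883, 0.029], [0.4388, -0.2981, 0.029]]
[ 0.48967016 -0.32933773  0.029     ]
[185 127 138] [141 128 132]
S 135.0 683.5 ((342.5, 217.0), (40.0, 23.0), 90.0) [[0.5627, -0.3793, 0.029], [0.5189, -0.4181, 0.029], [0.4316, -0.2871, 0.029], [0.4699, -0.2531, 0.029]]
[ 0.49276254 -0.33011921  0.029     ]
```

View pics/m.png

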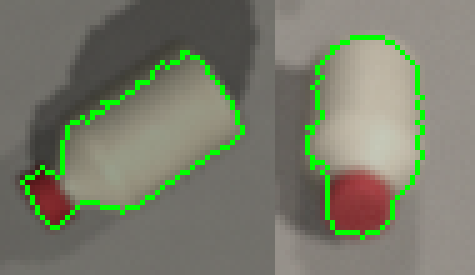

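```bash
cat >> h.py <<'E'
def tool(heading,tilt,ysign=1):
    """tool rot: z points heading(deg az), tilt deg from straight down; y horizontal = ysign*(left of heading)"""
    h=np.radians(heading);t=np.radians(tilt)
    z=np.array([np.sin(t)*np.cos(h),np.sin(t)*np.sin(h),-np.cos(t)]); y=ysign*np.array([-np.sin(h),np.cos(h),0])
    return np.column_stack([np.cross(y,z),y,z])
def rel(s,R,p):
    R0=np.array(s['tcp_rot']); return (R0.T@(np.array(p)-s['position'])).round(4).tolist(), np.degrees(Ro.from_matrix(R0.T@R).as_rotvec()).round(1).tolist()
GO=.0187
def show(s,*wps):
    for R,g,isgrip in wps: print(*rel(s,R,np.array(g)+(GO*R[:,2] if isgrip else 0)))
E
python3 - <<'E'
from h import *
from rig import bot
s=bot.read_state(); R0=np.array(s['tcp_rot'])
R=tool(-56.7,40); print(R)
S=lambda f:R0@Ro.from_rotvec(Ro.from_matrix(R0.T@R).as_rotvec()*f).as_matrix()
g=np.array([.4833,-.3192,.030])
show(s,(R0,[.115,.43,.33],0),(S(.3),[.30,.30,.34],0),(S(.7),[.41,.10,.34],0),(R,g-.13*R[:,2],1))
E
```

```text
[[-0.42057588  0.83580736  0.35290506]
 [ 0.64026558  0.54902282 -0.53724662]
 [-0.64278761  0.         -0.76604444]]
[-0.0017, -0.1795, -0.108] [0.0, 0.0, 0.0]
[-0.2137, -0.258, -0.1179] [4.4, -11.4, 12.1]
[-0.3711, -0.4234, -0.1177] [10.2, -26.7, 28.2]
[-0.4957, -0.7618, 0.1077] [14.5, -38.1, 40.2]
```

Request:
servo_tool(
  targets=[
    {"offset": [0, -0.04, -0.03], "dr": [0, 0, 0]},
    {"offset": [0, -0.075, -0.05], "dr": [0, 0, 0]},
    {"offset": [0, -0.11, -0.07], "dr": [0, 0, 0]},
    {"offset": [0, -0.145, -0.09], "dr": [0, 0, 0]},
    {"offset": [0, -0.18, -0.11], "dr": [0, 0, 0]},
    {"offset": [-0.04, -0.19, -0.11], "dr": [1, -2, 2]},
    {"offset": [-0.08, -0.205, -0.115], "dr": [2, -4, 4]},
    {"offset": [-0.12, -0.22, -0.115], "dr": [2.5, -6, 7]},
    {"offset": [-0.155, -0.235, -0.118], "dr": [3, -8, 9]},
    {"offset": [-0.185, -0.245, -0.118], "dr": [4, -10, 11]},
    {"offset": [-0.214, -0.258, -0.118], "dr": [4.4, -11.4, 12.1]},
    {"offset": [-0.24, -0.285, -0.118], "dr": [5.5, -14, 15]},
    {"offset": [-0.267, -0.315, -0.118], "dr": [6.5, -17, 18]},
    {"offset": [-0.293, -0.342, -0.118], "dr": [7.5, -19, 20]},
    {"offset": [-0.32, -0.37, -0.118], "dr": [8.5, -22, 23]},
    {"offset": [-0.345, -0.397, -0.118], "dr": [9.5, -25, 26]},
    {"offset": [-0.371, -0.423, -0.118], "dr": [10.2, -26.7, 28.2]},
    {"offset": [-0.371, -0.423, -0.118], "dr": [10.2, -26.7, 28.2]},
  ],
  gripper=-1,
)

```text
time_s: 1.6
position: [0.4113, 0.097, 0.3401]
tcp_rot: [[-0.645, 0.702, 0.302], [0.6, 0.71, -0.368], [-0.473, -0.056, -0.88]]
force: [0.6, 0.6, -0.5]
opening: 1.001
grasp_force: 0.0
```

```bash
python3 - <<'E'
from h import *
from rig import bot
s=bot.read_state(); print(s['time_s'],s['position'],s['joint_positions'],s['force'])
R=tool(-56.7,40); g=np.array([.4833,-.3192,.030])
show(s,(R,g-.13*R[:,2],1))
E
```

```text
1.6 [0.41130281 0.09701497 0.34008031] [ 16.36084393   4.30127623 107.57001907 -30.38609597  59.9717798
 -16.20393309] [ 0.59834918  0.56527904 -0.47719427]
[-0.1288, -0.2176, 0.3387] [4.1, -11.4, 11.8]
```

Request:
servo_tool(
  targets=[
    {"offset": [-0.02, -0.05, 0.0], "dr": [1, -2, 2]},
    {"offset": [-0.04, -0.09, 0.0], "dr": [2, -4, 4]},
    {"offset": [-0.06, -0.12, 0.03], "dr": [3, -6, 6]},
    {"offset": [-0.08, -0.15, 0.06], "dr": [3, -8, 8]},
    {"offset": [-0.095, -0.175, 0.1], "dr": [4, -9, 10]},
    {"offset": [-0.11, -0.19, 0.14], "dr": [4.1, -10, 11]},
    {"offset": [-0.12, -0.2, 0.18], "dr": [4.1, -11.4, 11.8]},
    {"offset": [-0.125, -0.21, 0.22], "dr": [4.1, -11.4, 11.8]},
    {"offset": [-0.127, -0.215, 0.255], "dr": [4.1, -11.4, 11.8]},
    {"offset": [-0.129, -0.218, 0.29], "dr": [4.1, -11.4, 11.8]},
    {"offset": [-0.129, -0.218, 0.32], "dr": [4.1, -11.4, 11.8]},
    {"offset": [-0.129, -0.218, 0.339], "dr": [4.1, -11.4, 11.8]},
    {"offset": [-0.129, -0.218, 0.339], "dr": [4.1, -11.4, 11.8]},
    {"offset": [-0.129, -0.218, 0.339], "dr": [4.1, -11.4, 11.8]},
  ],
)

```text
time_s: 2.77
position: [0.4733, -0.2511, 0.185]
tcp_rot: [[-0.441, 0.839, 0.318], [0.668, 0.543, -0.508], [-0.599, -0.012, -0.801]]
force: [1.1, -0.5, 0.7]
opening: 1.0
grasp_force: 0.0
```

```bash
python3 - <<'E'
from h import *
from rig import bot,viewer
s=bot.read_state(); print(s['time_s'],s['position'],s['joint_positions'],s['force'])
R=tool(-56.7,40); g=np.array([.4833,-.3192,.030])
show(s,(R,g-.06*R[:,2],1),(R,g,1))
c=viewer.capture('scene'); a=c['color'][130:300,230:430]
cv2.imwrite('pics/g1.png',cv2.convertScaleAbs(cv2.resize(a[:,:,::-1],None,fx=3,fy=3),alpha=1.4))
E
```

```text
2.7667 [ 0.47326605 -0.25108862  0.1850306 ] [-30.90942279  23.4701731  120.53896147 -81.91564278  15.99225528
  12.71600556] [ 1.14463804 -0.45215789  0.66230028]
[0.0452, -0.0273, 0.1207] [-0.8, -3.2, 0.1]
[0.0419, -0.0265, 0.1806] [-0.8, -3.2, 0.1]
```

View pics/g1.png

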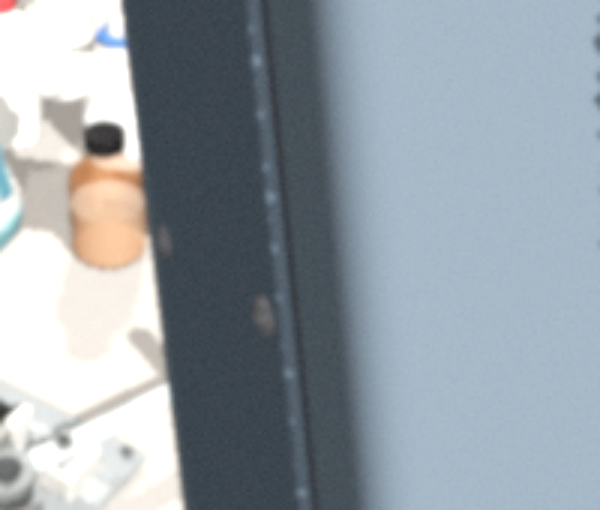

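```bash
cat >> h.py <<'E'
E_=lambda ax,a:Ro.from_euler(ax,a,degrees=True).as_matrix()
DAT=[([65.002,30.224,82.088,0,67.689,-10.227],[0.15899912,0.60367515,0.22154559]),
([16.36084393,4.30127623,107.57001907,-30.38609597,59.9717798,-16.20393309],[0.41130281,0.09701497,0.34008031]),
([-30.90942279,23.4701731,120.53896147,-81.91564278,15.99225528,12.71600556],[0.47326605,-0.25108862,0.1850306])]
def fkR(q): return E_('z',q[0])@E_('y',q[1]+q[2])@E_('z',q[3])@E_('y',q[4])@E_('z',q[5])
def fk(q,k):
    R=fkR(q); a1,d1,a2,a3,d4,d6=k
    return R, E_('z',q[0])@(np.array([a1,0,d1])+E_('y',q[1])@[0,0,a2]+E_('y',q[1]+q[2])@[a3,0,d4])+R@[0,0,d6]
E
python3 - <<'E'
from h import *
from rig import bot
s=bot.read_state()
for q,p in DAT: print(fkR(q).round(3).tolist())
print(np.array(s['tcp_rot']).round(3).tolist())
f=lambda k:np.ravel([fk(q,k)[1]-p for q,p in DAT])
for a3 in(0,None):
    g=(lambda k:f(np.insert(k,3,0))) if a3==0 else f
    r=least_squares(g,[0,.3,.4,.0,.4,.25] if a3 is None else [0,.3,.4,.4,.25]); print(r.x.round(4),np.abs(r.fun).max())
E
```

```text
[[-0.255, -0.967, -0.0], [-0.967, 0.255, -0.0], [0.0, 0.0, -1.0]]
[[-0.702, -0.645, 0.302], [-0.71, 0.6, -0.368], [0.056, -0.473, -0.88]]
[[-0.839, -0.441, 0.318], [-0.543, 0.668, -0.508], [0.012, -0.599, -0.801]]
[[-0.441, 0.839, 0.318], [0.668, 0.544, -0.508], [-0.599, -0.012, -0.801]]
[ 0.1894 -0.0881  0.5091  0.1967  0.036 ] 0.10621393211440727
[ 0.1851 -0.1176  0.4959 -0.0345  0.1881  0.0257] 0.10381118825592744
```

Request:
servo_tool(
  targets=[
    {"offset": [0, 0, -0.03], "dr": [0, 6, 0]},
    {"offset": [0, 0, -0.05], "dr": [0, 12, 0]},
    {"offset": [0, 0, -0.05], "dr": [0, 17, 0]},
    {"offset": [0, 0, -0.05], "dr": [0, 17, 0]},
  ],
)

```text
time_s: 3.15
position: [0.4526, -0.2403, 0.2182]
tcp_rot: [[-0.467, 0.856, 0.22], [0.728, 0.514, -0.454], [-0.502, -0.052, -0.863]]
force: [-0.2, -0.1, -0.1]
opening: 0.995
grasp_force: 0.0
```

```bash
cat > samp.py <<'E'
from rig import bot; import json
s=bot.read_state(); open('samp.jsonl','a').write(json.dumps([list(map(float,s['joint_positions'])),list(map(float,s['position']))])+'\n')
E
python3 samp.py; cat samp.jsonl
```

```text
[[-30.940056423814003, 17.607746767010468, 116.00200113278778, -39.61938443799203, 25.6781646464788, -29.713195922169035], [0.45263537025273337, -0.2403193641218153, 0.21815937253850218]]
```

Request:
servo_tool(
  targets=[
    {"offset": [0, 0, 0], "dr": [0, 0, 7]},
    {"offset": [0, 0, 0], "dr": [0, 0, 14]},
    {"offset": [0, 0, 0], "dr": [7, 0, 14]},
    {"offset": [0, 0, 0], "dr": [14, 0, 14]},
    {"offset": [0, 0, 0], "dr": [14, 0, 14]},
  ],
)

```text
time_s: 3.57
position: [0.4572, -0.2413, 0.2187]
tcp_rot: [[-0.241, 0.97, -0.001], [0.813, 0.201, -0.547], [-0.53, -0.133, -0.837]]
force: [1.2, 0.7, 0.2]
opening: 1.001
grasp_force: 0.0
```

```bash
python3 samp.py; cat samp.jsonl; python3 - <<'E'
from h import *
import json
D=DAT+[json.loads(l) for l in open('samp.jsonl')]
def F(v,q):
    a1,d1,a2x,a2,a3,d4,d6,y=v
    return E_('z',q[0])@(np.array([a1,y,d1])+E_('y',q[1])@[a2x,0,a2]+E_('y',q[1]+q[2])@[a3,0,d4])+fkR(q)@[0,0,d6]
r=least_squares(lambda v:np.ravel([F(v,q)-p for q,p in D]),[0,.3,0,.4,0,.4,.25,0]); print(r.x.round(4),r.fun.round(4))
E
```

```text
[[-30.940056423814003, 17.607746767010468, 116.00200113278778, -39.61938443799203, 25.6781646464788, -29.713195922169035], [0.45263537025273337, -0.2403193641218153, 0.21815937253850218]]
[[-23.064368528613354, 22.769955970471187, 107.92307787761693, -45.44585193001946, 44.98329960656239, -5.17451347080908], [0.457237334879555, -0.24128675831710522, 0.2187366877500443]]
[-0.0007  0.2746  0.0025  0.5871  0.1142  0.3899  0.3054  0.111 ] [ 0.      0.      0.0001  0.      0.      0.      0.0001 -0.      0.0001
  0.     -0.      0.0001 -0.0001  0.0001 -0.0002]
```

```bash
cat >> h.py <<'E'
K=[-0.0007,0.2746,0.0025,0.5871,0.1142,0.3899,0.3054,0.111]
LO=np.array([-176.69,-43.24,12.49,-82,0,-163.58]);HI=np.array([176.69,126.21,139.97,262,151.66,163.58])
def FK(q):
    a1,d1,a2x,a2,a3,d4,d6,y=K; R=fkR(q)
    return R@E_('z',90), E_('z',q[0])@(np.array([a1,y,d1])+E_('y',q[1])@[a2x,0,a2]+E_('y',q[1]+q[2])@[a3,0,d4])+R@[0,0,d6]
def IK(R,p,q0):
    def f(q):
        A,x=FK(q); return np.r_[(x-p)*10,Ro.from_matrix(A.T@R).as_rotvec()]
    r=least_squares(f,np.clip(q0,LO+.1,HI-.1),bounds=(LO,HI),x_scale=30.); return r.x,np.abs(r.fun).max()
SEEDS=[[j1,25,105,j4,40,j6] for j1 in(-40,) for j4 in(-60,0,90,180,240) for j6 in(-120,-40,40,120)]
def allIK(R,p):
    o=[]
    for q0 in SEEDS:
        q,e=IK(R,p,q0)
        if e<2e-3 and not any(np.abs(q-x).max()<2 for x in o): o.append(q)
    return o
E
python3 - <<'E'
from h import *
g=np.array([.4833,-.3192,.030])-[.003,-.004,0]
for al in(0,15,30,45):
  for ys in(1,-1):
    R=tool(-56.7,al,ys)
    for q in allIK(R,g+GO*R[:,2]): print('pick',al,ys,q.round())
seat=np.array([.596,-.0275,.014+.07])
for al in(15,30,45):
  for hd in(-90,-60,-30,0,30,60,90):
    R=tool(hd,90-al,1)
    for q in allIK(R,seat+GO*R[:,2]): print('place',al,hd,q.round())
E
```

```text
pick 0 1 [-44.  44.  97.   0.  38. -78.]
pick 0 -1 [-44.  44.  97.  -0.  38. 102.]
pick 15 1 [-43.  43. 107. -14.  15. -63.]
pick 15 -1 [-43.  43. 107. -14.  15. 117.]
pick 30 1 [-40.  45. 116. 217.  14.  68.]
pick 30 -1 [ -40.   45.  116.  217.   14. -112.]
pick 45 1 [-38.  53. 123. 200.  41.  88.]
pick 45 -1 [-38.  53. 123. 200.  41. -92.]
place 15 -90 [ 13.  62.  85. -71.  84.  58.]
place 15 -60 [ 12.  60. 106. 256.  71.  76.]
place 15 -30 [ -0.  64. 125. 209.  83.  95.]
place 15 0 [-25.  69. 132. 156.  95.  81.]
place 15 30 [-41.  63. 122. 110.  77.  85.]
place 15 60 [-42.  60. 102.  74.  79. 107.]
place 15 90 [-37.  63.  81.  51.  97. 118.]
place 30 -90 [ 10.  55.  88. -64.  72.  52.]
place 30 -60 [  9.  52. 107. 262.  55.  66.]
place 30 -30 [ -2.  53. 124. 209.  58.  88.]
place 30 0 [-23.  56. 130. 158.  66.  87.]
place 30 30 [-37.  53. 121. 109.  58.  96.]
place 30 60 [-39.  52. 104.  69.  66. 116.]
place 30 90 [-35.  56.  85.  46.  86. 122.]
place 45 -90 [  6.  49.  90. -54.  61.  42.]
place 45 -30 [ -5.  44. 119. 216.  31.  76.]
place 45 0 [-20.  45. 124. 154.  34.  97.]
place 45 30 [-32.  44. 117.  99.  39. 116.]
place 45 60 [-34.  46. 103.  60.  54. 129.]
place 45 90 [-31.  50.  88.  39.  74. 127.]
```

```bash
cat >> h.py <<'E'
def rows(s,qs):
    "relative rows for joint waypoints, with step sizes"
    R0=np.array(s['tcp_rot']);Rp=R0;pp=np.array(s['position'])
    for q in qs:
        R,p=FK(q); o,d=rel(s,R,p)
        print(np.round(o,3).tolist(),d,'step',np.degrees(Ro.from_matrix(Rp.T@R).magnitude()).round(1),np.linalg.norm(p-pp).round(3),'tcp',p.round(3)); Rp,pp=R,p
E
python3 - <<'E'
from h import *
from rig import bot
s=bot.read_state(); q=np.array(s['joint_positions'])
R=tool(-56.7,45,-1); g=np.array([.4803,-.3152,.030])
Q=IK(R,g-.13*R[:,2]+GO*R[:,2],[-38,40,110,200,41,-92]); print(Q)
m=Q[0]
M=[(q+(m-q)*f) for f in np.linspace(0,1,15)[1:]]
for x,f in zip(M,np.linspace(0,1,15)[1:]): x[1]=q[1]+(m[1]-q[1])*f-14*np.sin(np.pi*f)
rows(s,M)
E
```

```text
(array([-32.12325481,  39.66764535, 133.86743581, 207.73480411,
        39.19369892, -94.24973594]), np.float64(1.8596235662471372e-14))
[0.068, -0.003, -0.015] [-2.0, 12.5, 7.1] step 14.6 0.069 tcp [ 0.438 -0.179  0.196]
[0.127, 0.01, -0.042] [-5.3, 24.6, 14.5] step 14.5 0.067 tcp [ 0.436 -0.113  0.185]
[0.173, 0.033, -0.079] [-9.7, 36.0, 22.2] step 14.5 0.064 tcp [ 0.448 -0.051  0.188]
[0.203, 0.064, -0.12] [-14.8, 46.6, 30.6] step 14.4 0.06 tcp [0.471 0.002 0.203]
[0.214, 0.098, -0.16] [-20.2, 56.0, 39.8] step 14.2 0.054 tcp [0.501 0.04  0.226]
[0.206, 0.132, -0.193] [-25.5, 64.1, 50.1] step 14.1 0.047 tcp [0.536 0.059 0.253]
[0.183, 0.161, -0.213] [-30.4, 70.4, 61.7] step 13.9 0.042 tcp [0.569 0.056 0.278]
[0.148, 0.181, -0.214] [-34.4, 74.5, 74.8] step 13.9 0.04 tcp [0.598 0.032 0.295]
[0.108, 0.191, -0.194] [-37.0, 75.8, 89.3] step 14.0 0.046 tcp [ 0.616 -0.009  0.298]
[0.071, 0.186, -0.153] [-38.0, 73.9, 105.0] step 14.3 0.056 tcp [ 0.621 -0.063  0.285]
[0.042, 0.164, -0.095] [-36.9, 68.3, 121.2] step 14.7 0.068 tcp [ 0.606 -0.122  0.254]
[0.029, 0.124, -0.028] [-33.6, 58.8, 137.1] step 15.3 0.08 tcp [ 0.57  -0.178  0.21 ]
[0.034, 0.066, 0.04] [-28.0, 45.4, 151.8] step 15.8 0.089 tcp [ 0.513 -0.222  0.159]
[0.057, -0.006, 0.097] [-20.3, 28.4, 164.3] step 16.3 0.095 tcp [ 0.437 -0.249  0.109]
```

```bash
python3 - <<'E'
from h import *
from rig import bot
s=bot.read_state(); q=np.array(s['joint_positions'])
m=np.array([-32.12,39.67,133.87,207.73,39.19,-94.25])
F=np.linspace(0,1,19)[1:]
M=[(q+(m-q)*f) for f in F]
for x,f in zip(M,F): x[1]-=24*np.sin(np.pi*f)**.8
rows(s,M[:10])
E
```

```text
[0.035, -0.004, -0.034] [-3.9, 7.9, 7.0] step 11.3 0.049 tcp [ 0.444 -0.195  0.229]
[0.076, 0.002, -0.063] [-7.9, 16.5, 13.1] step 11.2 0.05 tcp [ 0.441 -0.145  0.232]
[0.112, 0.015, -0.096] [-12.3, 25.0, 18.9] step 11.3 0.051 tcp [ 0.445 -0.095  0.237]
[0.142, 0.034, -0.131] [-17.1, 33.4, 24.7] step 11.2 0.05 tcp [ 0.457 -0.047  0.249]
[0.163, 0.057, -0.168] [-22.2, 41.4, 30.6] step 11.2 0.048 tcp [ 0.473 -0.006  0.266]
[0.173, 0.08, -0.205] [-27.3, 49.0, 36.9] step 11.1 0.045 tcp [0.494 0.028 0.288]
[0.173, 0.104, -0.238] [-32.3, 56.0, 43.8] step 11.0 0.041 tcp [0.516 0.051 0.313]
[0.163, 0.125, -0.266] [-37.0, 62.3, 51.3] step 10.9 0.036 tcp [0.54  0.062 0.338]
[0.144, 0.143, -0.284] [-41.2, 67.6, 59.8] step 10.8 0.032 tcp [0.562 0.06  0.362]
[0.117, 0.158, -0.29] [-44.7, 71.8, 69.3] step 10.7 0.031 tcp [0.583 0.044 0.379]
```

Each waypoint takes two rows.

Request:
servo_tool(
  targets=[
    {"offset": [0.018, -0.002, -0.017], "dr": [-2, 4, 3.5]},
    {"offset": [0.035, -0.004, -0.034], "dr": [-3.9, 7.9, 7.0]},
    {"offset": [0.056, -0.001, -0.049], "dr": [-5.9, 12.2, 10]},
    {"offset": [0.076, 0.002, -0.063], "dr": [-7.9, 16.5, 13.1]},
    {"offset": [0.094, 0.008, -0.08], "dr": [-10, 20.7, 16]},
    {"offset": [0.112, 0.015, -0.096], "dr": [-12.3, 25.0, 18.9]},
    {"offset": [0.127, 0.025, -0.114], "dr": [-14.7, 29.2, 21.8]},
    {"offset": [0.142, 0.034, -0.131], "dr": [-17.1, 33.4, 24.7]},
    {"offset": [0.153, 0.045, -0.15], "dr": [-19.6, 37.4, 27.6]},
    {"offset": [0.163, 0.057, -0.168], "dr": [-22.2, 41.4, 30.6]},
    {"offset": [0.168, 0.068, -0.187], "dr": [-24.7, 45.2, 33.7]},
    {"offset": [0.173, 0.08, -0.205], "dr": [-27.3, 49.0, 36.9]},
    {"offset": [0.174, 0.092, -0.222], "dr": [-29.8, 52.5, 40.3]},
    {"offset": [0.173, 0.104, -0.238], "dr": [-32.3, 56.0, 43.8]},
    {"offset": [0.169, 0.115, -0.253], "dr": [-34.7, 59.2, 47.5]},
    {"offset": [0.163, 0.125, -0.266], "dr": [-37.0, 62.3, 51.3]},
    {"offset": [0.154, 0.135, -0.276], "dr": [-39.1, 65, 55.5]},
    {"offset": [0.144, 0.143, -0.284], "dr": [-41.2, 67.6, 59.8]},
    {"offset": [0.131, 0.151, -0.288], "dr": [-43, 69.7, 64.5]},
    {"offset": [0.117, 0.158, -0.29], "dr": [-44.7, 71.8, 69.3]},
  ],
)

```text
time_s: 5.23
position: [0.5791, 0.0421, 0.3785]
tcp_rot: [[0.265, 0.459, 0.848], [0.483, -0.824, 0.295], [0.834, 0.331, -0.44]]
force: [-0.3, 0.3, 1.1]
opening: 1.001
grasp_force: 0.0
```

```bash
python3 - <<'E'
from h import *
from rig import bot
s=bot.read_state(); q=np.array(s['joint_positions']); print(q.round(1),s['force'])
m=np.array([-32.12,39.67,133.87,207.73,39.19,-94.25])
F=np.linspace(0,1,10)[1:]
M=[(q+(m-q)*f) for f in F]
for x,f in zip(M,F): x[1]-=8*np.sin(np.pi*f)
rows(s,M)
E
```

```text
[-28.6   8.2 122.9  95.5  41.9 -54.9] [-0.33074601  0.27727262  1.07042278]
[0.006, 0.031, -0.002] [-6.5, 3.0, 6.4] step 9.6 0.032 tcp [0.593 0.019 0.395]
[0.001, 0.064, -0.007] [-13.2, 5.0, 13.0] step 9.6 0.033 tcp [ 0.602 -0.012  0.403]
[-0.019, 0.095, -0.014] [-20.1, 5.6, 19.9] step 9.8 0.038 tcp [ 0.606 -0.05   0.401]
[-0.054, 0.123, -0.021] [-26.9, 4.7, 27.2] step 10.0 0.045 tcp [ 0.604 -0.092  0.383]
[-0.105, 0.143, -0.027] [-33.7, 1.9, 34.8] step 10.5 0.056 tcp [ 0.594 -0.135  0.35 ]
[-0.171, 0.152, -0.035] [-40.4, -2.8, 42.5] step 11.2 0.067 tcp [ 0.574 -0.176  0.301]
[-0.248, 0.146, -0.045] [-47.0, -9.5, 50.1] step 11.9 0.077 tcp [ 0.542 -0.211  0.24 ]
[-0.328, 0.124, -0.062] [-53.4, -18.1, 57.2] step 12.6 0.085 tcp [ 0.496 -0.236  0.174]
[-0.404, 0.086, -0.088] [-59.7, -28.2, 63.6] step 13.1 0.089 tcp [ 0.437 -0.249  0.109]
```

Request:
servo_tool(
  targets=[
    {"offset": [0.003, 0.016, -0.001], "dr": [-3.2, 1.5, 3.2]},
    {"offset": [0.006, 0.031, -0.002], "dr": [-6.5, 3.0, 6.4]},
    {"offset": [0.004, 0.048, -0.004], "dr": [-9.8, 4, 9.7]},
    {"offset": [0.001, 0.064, -0.007], "dr": [-13.2, 5.0, 13.0]},
    {"offset": [-0.008, 0.08, -0.01], "dr": [-16.6, 5.4, 16.4]},
    {"offset": [-0.019, 0.095, -0.014], "dr": [-20.1, 5.6, 19.9]},
    {"offset": [-0.036, 0.11, -0.018], "dr": [-23.5, 5.2, 23.5]},
    {"offset": [-0.054, 0.123, -0.021], "dr": [-26.9, 4.7, 27.2]},
    {"offset": [-0.079, 0.134, -0.024], "dr": [-30.3, 3.4, 31]},
    {"offset": [-0.105, 0.143, -0.027], "dr": [-33.7, 1.9, 34.8]},
    {"offset": [-0.138, 0.149, -0.031], "dr": [-37, -0.4, 38.6]},
    {"offset": [-0.171, 0.152, -0.035], "dr": [-40.4, -2.8, 42.5]},
    {"offset": [-0.209, 0.15, -0.04], "dr": [-43.7, -6, 46.3]},
    {"offset": [-0.248, 0.146, -0.045], "dr": [-47.0, -9.5, 50.1]},
    {"offset": [-0.288, 0.136, -0.053], "dr": [-50.2, -13.7, 53.7]},
    {"offset": [-0.328, 0.124, -0.062], "dr": [-53.4, -18.1, 57.2]},
    {"offset": [-0.366, 0.106, -0.075], "dr": [-56.5, -23, 60.4]},
    {"offset": [-0.404, 0.086, -0.088], "dr": [-59.7, -28.2, 63.6]},
    {"offset": [-0.404, 0.086, -0.088], "dr": [-59.7, -28.2, 63.6]},
    {"offset": [-0.404, 0.086, -0.088], "dr": [-59.7, -28.2, 63.6]},
  ],
)

```text
time_s: 6.9
position: [0.4369, -0.2492, 0.1069]
tcp_rot: [[0.395, -0.833, 0.386], [-0.592, -0.553, -0.586], [0.702, 0.003, -0.712]]
force: [0.2, 0.4, -1.1]
opening: 1.001
grasp_force: 0.0
```

```bash
python3 - <<'E'
from h import *
from rig import bot,viewer
s=bot.read_state(); q=np.array(s['joint_positions']); print(q.round(1),s['force'])
R=tool(-56.7,45,-1); g=np.array([.4803,-.3152,.030])
for d in(.13,.08,.04,0): print(IK(R,g+(GO-d)*R[:,2],q)[0].round(), *rel(s,R,g+(GO-d)*R[:,2]))
for n in('scene','top'):
    c=viewer.capture(n);a=c['color'][140:340,250:450] if n=='scene' else c['color'][170:300,280:410]
    cv2.imwrite(f'pics/{n}2.png',cv2.convertScaleAbs(cv2.resize(a[:,:,::-1],(400,400)),alpha=1.4))
cv2.imwrite('pics/g2.png',np.hstack([cv2.imread(f'pics/{n}2.png') for n in('scene','top')]))
E
```

```text
[-32.3  39.7 133.7 207.6  38.7 -94.5] [ 0.22268126  0.38441215 -1.06752466]
[-32.  40. 134. 208.  39. -94.] [0.0015, -0.0, -0.001] [-0.1, 0.4, 0.3]
[-35.  45. 130. 204.  41. -93.] [0.0019, 0.0, 0.049] [-0.1, 0.4, 0.3]
[-36.  49. 127. 202.  41. -92.] [0.0021, 0.0001, 0.089] [-0.1, 0.4, 0.3]
[-38.  53. 123. 200.  41. -92.] [0.0024, 0.0001, 0.129] [-0.1, 0.4, 0.3]
```

View pics/g2.png

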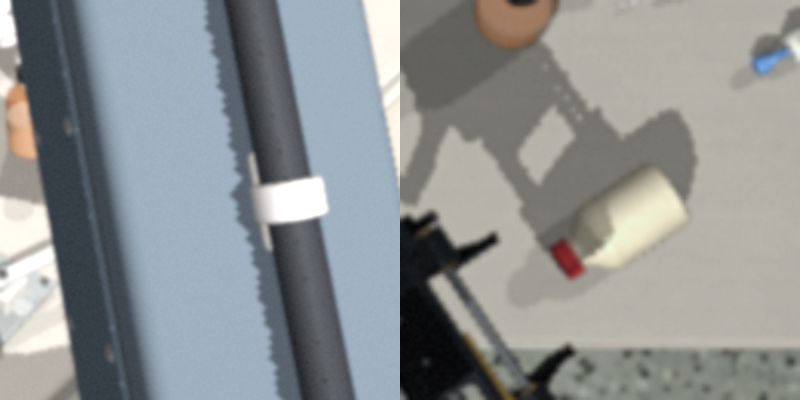

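Request:
servo_tool(
  targets=[
    {"offset": [0.009, 0, 0.02], "dr": [0, 0.4, 0.3]},
    {"offset": [0.009, 0, 0.04], "dr": [0, 0.4, 0.3]},
    {"offset": [0.009, 0, 0.06], "dr": [0, 0.4, 0.3]},
    {"offset": [0.009, 0, 0.08], "dr": [0, 0.4, 0.3]},
    {"offset": [0.009, 0, 0.095], "dr": [0, 0.4, 0.3]},
    {"offset": [0.009, 0, 0.108], "dr": [0, 0.4, 0.3]},
    {"offset": [0.009, 0, 0.12], "dr": [0, 0.4, 0.3]},
    {"offset": [0.009, 0, 0.13], "dr": [0, 0.4, 0.3]},
    {"offset": [0.009, 0, 0.136], "dr": [0, 0.4, 0.3]},
    {"offset": [0.009, 0, 0.136], "dr": [0, 0.4, 0.3]},
  ],
)

```text
time_s: 7.83
position: [0.4968, -0.3366, 0.0185]
tcp_rot: [[0.384, -0.835, 0.394], [-0.587, -0.55, -0.594], [0.713, -0.004, -0.702]]
force: [0.9, 0.0, 0.5]
opening: 1.0
grasp_force: 0.0
```

```bash
python3 - <<'E'
from h import *
from rig import bot,viewer
s=bot.read_state(); print(s['joint_positions'],np.array(s['position'])-GO*np.array(s['tcp_rot'])[:,2],s['force'])
a=viewer.capture('top')['color'][170:300,280:410]
cv2.imwrite(f'pics/g3.png',cv2.convertScaleAbs(cv2.resize(a[:,:,::-1],(500,500)),alpha=1.4))
E
```

```text
[-38.23484558  52.24303854 121.83900836 200.3218944   39.85541168
 -92.59046744] [ 0.48940075 -0.32554123  0.03166822] [0.93928715 0.04377758 0.52981312]
```

View pics/g3.png

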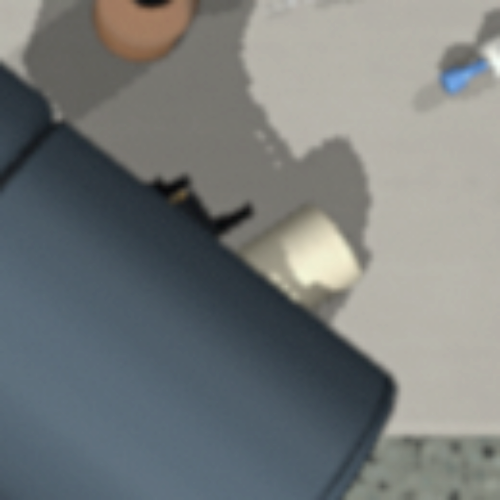

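Request:
servo_tool(
  targets=[
    {"offset": [0, 0, 0], "dr": [0, 0, 0]},
    {"offset": [0, 0, 0], "dr": [0, 0, 0]},
    {"offset": [0, 0, 0], "dr": [0, 0, 0]},
    {"offset": [0, 0, 0], "dr": [0, 0, 0]},
    {"offset": [0, 0, 0], "dr": [0, 0, 0]},
    {"offset": [0, 0, 0], "dr": [0, 0, 0]},
    {"offset": [0, 0, 0], "dr": [0, 0, 0]},
    {"offset": [0, 0, 0], "dr": [0, 0, 0]},
  ],
  gripper=1,
)

```text
time_s: 8.55
position: [0.4964, -0.3358, 0.0193]
tcp_rot: [[0.384, -0.835, 0.394], [-0.587, -0.551, -0.593], [0.712, -0.003, -0.702]]
force: [-0.1, 1.6, 1.8]
opening: 0.659
grasp_force: 30.0
```

Request:
servo_tool(
  targets=[
    {"offset": [0.007, 0, -0.007], "dr": [0, 0, 0]},
    {"offset": [0.021, 0, -0.021], "dr": [0, 0, 0]},
    {"offset": [0.042, 0, -0.042], "dr": [0, 0, 0]},
    {"offset": [0.063, 0, -0.063], "dr": [0, 0, 0]},
    {"offset": [0.084, 0, -0.084], "dr": [0, 0, 0]},
    {"offset": [0.1, 0, -0.1], "dr": [0, 0, 0]},
    {"offset": [0.11, 0, -0.11], "dr": [0, 0, 0]},
    {"offset": [0.11, 0, -0.11], "dr": [0, 0, 0]},
  ],
)

```text
time_s: 9.22
position: [0.4961, -0.3358, 0.179]
tcp_rot: [[0.38, -0.835, 0.398], [-0.585, -0.55, -0.596], [0.717, -0.006, -0.697]]
force: [0.3, -1.0, -1.3]
opening: 0.66
grasp_force: 30.0
```

Request:
servo_tool(
  targets=[
    {"offset": [0, 0, 0], "dr": [0, 0, 6]},
    {"offset": [0, 0, 0], "dr": [0, 0, 12]},
    {"offset": [0, 0, 0], "dr": [0, 0, 18]},
    {"offset": [0, 0, 0], "dr": [0, 0, 24]},
    {"offset": [0, 0, 0], "dr": [0, 0, 30]},
    {"offset": [0, 0, 0], "dr": [0, 0, 36]},
    {"offset": [0, 0, 0], "dr": [0, 0, 42]},
    {"offset": [0, 0, 0], "dr": [0, 0, 48]},
    {"offset": [0, 0, 0], "dr": [0, 0, 54]},
    {"offset": [0, 0, 0], "dr": [0, 0, 60]},
    {"offset": [0, 0, 0], "dr": [0, 0, 66]},
    {"offset": [0, 0, 0], "dr": [0, 0, 72]},
    {"offset": [0, 0, 0], "dr": [0, 0, 78]},
    {"offset": [0, 0, 0], "dr": [0, 0, 84]},
    {"offset": [0, 0, 0], "dr": [0, 0, 90]},
    {"offset": [0, 0, 0], "dr": [0, 0, 90]},
  ],
)

```text
time_s: 10.55
position: [0.4945, -0.3346, 0.173]
tcp_rot: [[-0.836, -0.384, 0.392], [-0.549, 0.59, -0.592], [-0.004, -0.71, -0.704]]
force: [0.6, 0.6, -0.8]
opening: 0.664
grasp_force: 30.0
```

Request:
servo_tool(
  targets=[
    {"offset": [0, 0, 0], "dr": [0, 0, 6]},
    {"offset": [0, 0, 0], "dr": [0, 0, 12]},
    {"offset": [0, 0, 0], "dr": [0, 0, 18]},
    {"offset": [0, 0, 0], "dr": [0, 0, 24]},
    {"offset": [0, 0, 0], "dr": [0, 0, 30]},
    {"offset": [0, 0, 0], "dr": [0, 0, 36]},
    {"offset": [0, 0, 0], "dr": [0, 0, 42]},
    {"offset": [0, 0, 0], "dr": [0, 0, 48]},
    {"offset": [0, 0, 0], "dr": [0, 0, 54]},
    {"offset": [0, 0, 0], "dr": [0, 0, 60]},
    {"offset": [0, 0, 0], "dr": [0, 0, 66]},
    {"offset": [0, 0, 0], "dr": [0, 0, 72]},
    {"offset": [0, 0, 0], "dr": [0, 0, 78]},
    {"offset": [0, 0, 0], "dr": [0, 0, 84]},
    {"offset": [0, 0, 0], "dr": [0, 0, 90]},
    {"offset": [0, 0, 0], "dr": [0, 0, 90]},
  ],
)

```text
time_s: 11.88
position: [0.4948, -0.3348, 0.1736]
tcp_rot: [[-0.386, 0.835, 0.393], [0.588, 0.551, -0.592], [-0.711, 0.003, -0.703]]
force: [-0.1, -0.1, -1.2]
opening: 0.658
grasp_force: 30.0
```

```bash
python3 - <<'E'
from h import *
from rig import bot,viewer
s=bot.read_state(); q=np.array(s['joint_positions']); R=np.array(s['tcp_rot']);print(q.round(1),np.array(s['position'])-GO*R[:,2],s['force'],s['grasp_force'])
for n in('scene','top'):
    c=viewer.capture(n); pickle.dump(c,open(f'pics/{n}4.pkl','wb')); cv2.imwrite(f'pics/{n}4.png',cv2.resize(c['color'][:,:,::-1],None,fx=.7,fy=.7,interpolation=cv2.INTER_AREA))
cv2.imwrite('pics/g4.png',cv2.convertScaleAbs(np.hstack([cv2.imread(f'pics/{n}4.png') for n in('scene','top')]),alpha=1.4))
E
```

```text
[-38.2  29.8 120.1 223.8  18.7  61. ] [ 0.48741714 -0.32375878  0.18672983] [-0.11056676 -0.0509218  -1.24614424] 30.001948443241417
```

View pics/g4.png

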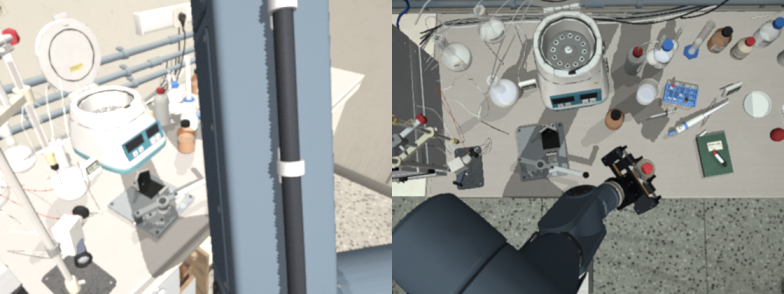

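```bash
python3 - <<'E'
from h import *
from rig import bot
s=bot.read_state(); q=np.array(s['joint_positions']); R0=np.array(s['tcp_rot']); g=np.array(s['position'])-GO*R0[:,2]
c=pickle.load(open('pics/top4.pkl','rb')); h=cv2.cvtColor(c['color'],cv2.COLOR_RGB2HSV).astype(int)
m=(((h[...,0]<8)|(h[...,0]>170))&(h[...,1]>120)).astype(np.uint8); m[:210]=0;m[270:]=0;m[:,:350]=0;m[:,400:]=0
k=max(cv2.findContours(m,0,1)[0],key=cv2.contourArea); (cx,cy),r=cv2.minEnclosingCircle(k); print(cx,cy,r,cv2.boundingRect(k))
p=ray(c,(cx,cy),g[2]+.045); print('cap top',p,'grip',g,'along heading',(p-g)@[.549,-.836,0],'left',(p-g)@[.836,.549,0])
Ra=tool(-56.7,45,1);Rb=tool(0,45,1); print(np.degrees(Ro.from_matrix(R0.T@Ra).as_rotvec()))
qq=q
for f in np.linspace(0,1,9)[1:]:
    R=tool(-56.7*(1-f),45,1); gg=g+(np.array([.591,-.0277,.215])-g)*f
    qq,e=IK(R,gg+GO*R[:,2],qq); print(round(e,4),qq.round(), *rel(s,R,gg+GO*R[:,2]))
for z in(.15,.1,.074): qq,e=IK(Rb,np.array([.591,-.0277,z])+GO*Rb[:,2],qq); print(e,qq.round())
E
```

```text
364.1153869628906 240.0 7.722060203552246 (357, 233, 15, 15)
cap top [ 0.48813469 -0.32820978  0.23199724] grip [ 0.48755627 -0.32390211  0.18699724] along heading 0.003918770326744479 left -0.0018813457291909138
[0.19039288 0.3352891  0.17279976]
0.0 [-36.  29. 122. 213.  17.  67.] [0.0144, 0.0328, -0.0194] [-4.8, 0.3, -4.8]
0.0 [-34.  28. 123. 201.  17.  76.] [0.0287, 0.0657, -0.0389] [-9.9, 0.3, -9.8]
0.0 [-32.  27. 124. 189.  16.  84.] [0.0433, 0.0985, -0.0586] [-14.9, 0.3, -14.8]
0.0 [-30.  26. 124. 176.  16.  93.] [0.0579, 0.1312, -0.0784] [-19.9, 0.3, -19.8]
0.0 [-28.  26. 124. 163.  16. 102.] [0.0727, 0.1638, -0.0983] [-24.9, 0.3, -24.8]
0.0 [-25.  25. 124. 149.  16. 112.] [0.0876, 0.1963, -0.1183] [-30.0, 0.3, -29.8]
0.0 [-23.  25. 123. 136.  16. 122.] [0.1026, 0.2287, -0.1385] [-35.0, 0.3, -34.8]
0.0 [-21.  25. 121. 122.  17. 132.] [0.1177, 0.261, -0.1587] [-40.0, 0.3, -39.8]
9.06441588455209e-12 [-21.  34. 124. 145.  25. 108.]
6.522412838865132e-11 [-21.  42. 125. 153.  33.  99.]
1.1796119636642288e-15 [-21.  46. 125. 155.  37.  95.]
```

Request:
servo_tool(
  targets=[
    {"offset": [0.007, 0.016, -0.01], "dr": [-2.4, 0.3, -2.4]},
    {"offset": [0.0144, 0.033, -0.019], "dr": [-4.8, 0.3, -4.8]},
    {"offset": [0.0215, 0.049, -0.029], "dr": [-7.4, 0.3, -7.3]},
    {"offset": [0.0287, 0.066, -0.039], "dr": [-9.9, 0.3, -9.8]},
    {"offset": [0.036, 0.082, -0.049], "dr": [-12.4, 0.3, -12.3]},
    {"offset": [0.0433, 0.0985, -0.0586], "dr": [-14.9, 0.3, -14.8]},
    {"offset": [0.0506, 0.115, -0.0685], "dr": [-17.4, 0.3, -17.3]},
    {"offset": [0.058, 0.131, -0.0784], "dr": [-19.9, 0.3, -19.8]},
    {"offset": [0.0653, 0.1475, -0.088], "dr": [-22.4, 0.3, -22.3]},
    {"offset": [0.0727, 0.164, -0.0983], "dr": [-24.9, 0.3, -24.8]},
    {"offset": [0.08, 0.18, -0.108], "dr": [-27.5, 0.3, -27.3]},
    {"offset": [0.0876, 0.196, -0.1183], "dr": [-30, 0.3, -29.8]},
    {"offset": [0.095, 0.2125, -0.128], "dr": [-32.5, 0.3, -32.3]},
    {"offset": [0.1026, 0.2287, -0.1385], "dr": [-35, 0.3, -34.8]},
    {"offset": [0.11, 0.245, -0.1485], "dr": [-37.5, 0.3, -37.3]},
    {"offset": [0.1177, 0.261, -0.1587], "dr": [-40, 0.3, -39.8]},
    {"offset": [0.1177, 0.261, -0.1587], "dr": [-40, 0.3, -39.8]},
    {"offset": [0.1177, 0.261, -0.1587], "dr": [-40, 0.3, -39.8]},
  ],
)

```text
time_s: 13.48
position: [0.6053, -0.0282, 0.2028]
tcp_rot: [[-0.705, 0.002, 0.709], [-0.0, 1.0, -0.002], [-0.709, -0.002, -0.705]]
force: [-0.2, -0.4, -1.5]
opening: 0.66
grasp_force: 30.0
```

```bash
cat > chk.py <<'E'
from h import *
from rig import bot,viewer
s=bot.read_state(); q=np.array(s['joint_positions']); R0=np.array(s['tcp_rot']); g=np.array(s['position'])-GO*R0[:,2]
print(s['time_s'],q.round(1),'grip',g.round(4),'F',np.round(s['force'],1),'grasp',s['grasp_force'],'open',s['opening'])
def redcap(c,z):
    h=cv2.cvtColor(c['color'],cv2.COLOR_RGB2HSV).astype(int)
    m=(((h[...,0]<8)|(h[...,0]>170))&(h[...,1]>120)).astype(np.uint8)
    pr=proj(c,[[.595,-.03,z]])[0].astype(int); M=np.zeros_like(m); x,y=pr; M[max(y-35,0):y+35,max(x-35,0):x+35]=1
    ks=cv2.findContours(m*M,0,1)[0]
    if not ks: return None
    k=max(ks,key=cv2.contourArea); (cx,cy),r=cv2.minEnclosingCircle(k); return (cx,cy),r,ray(c,(cx,cy),z).round(4)
E
python3 - <<'E'
from chk import *
print(redcap(viewer.capture('top'),g[2]+.045))
c=viewer.capture('scene'); print(redcap(c,g[2]+.04)); 
R=tool(0,45,1)
for z in(.15,.11,.09,.08,.074,.068): print(z,*rel(s,R,np.array([.591,-.0277,z])+GO*R[:,2]))
E
```

```text
13.4833 [-20.6  25.1 120.9 122.5  17.  131.5] grip [ 0.5921 -0.0281  0.216 ] F [-0.2 -0.4 -1.5] grasp 29.999760822393 open 0.659737112092253
((212.17567443847656, 184.7432403564453), 7.787094593048096, array([ 0.5945, -0.0302,  0.261 ]))
((206.23684692382812, 171.13157653808594), 4.325020790100098, array([ 0.5842, -0.0272,  0.256 ]))
0.15 [0.0476, 0.0006, 0.0458] [-0.1, 0.2, 0.0]
0.11 [0.076, 0.0006, 0.074] [-0.1, 0.2, 0.0]
0.09 [0.0902, 0.0007, 0.0881] [-0.1, 0.2, 0.0]
0.08 [0.0973, 0.0007, 0.0951] [-0.1, 0.2, 0.0]
0.074 [0.1015, 0.0007, 0.0994] [-0.1, 0.2, 0.0]
0.068 [0.1058, 0.0007, 0.1036] [-0.1, 0.2, 0.0]
```

Request:
servo_tool(
  targets=[
    {"offset": [0.016, 0.001, 0.015], "dr": [0, 0.2, 0]},
    {"offset": [0.032, 0.0014, 0.03], "dr": [0, 0.2, 0]},
    {"offset": [0.048, 0.0014, 0.046], "dr": [0, 0.2, 0]},
    {"offset": [0.062, 0.0014, 0.06], "dr": [0, 0.2, 0]},
    {"offset": [0.073, 0.0014, 0.071], "dr": [0, 0.2, 0]},
    {"offset": [0.082, 0.0014, 0.08], "dr": [0, 0.2, 0]},
    {"offset": [0.088, 0.0014, 0.086], "dr": [0, 0.2, 0]},
    {"offset": [0.092, 0.0014, 0.09], "dr": [0, 0.2, 0]},
    {"offset": [0.095, 0.0014, 0.093], "dr": [0, 0.2, 0]},
    {"offset": [0.0965, 0.0014, 0.0945], "dr": [0, 0.2, 0]},
    {"offset": [0.0965, 0.0014, 0.0945], "dr": [0, 0.2, 0]},
  ],
)

```text
time_s: 14.5
position: [0.6046, -0.0271, 0.068]
tcp_rot: [[-0.707, 0.004, 0.707], [0.003, 1.0, -0.002], [-0.707, 0.0, -0.707]]
force: [0.7, 0.5, -1.2]
opening: 0.659
grasp_force: 30.0
```

```bash
python3 - <<'E'
from chk import *
t=viewer.capture('top');c=viewer.capture('scene')
print(redcap(t,g[2]+.045),redcap(c,g[2]+.04),proj(c,[g+[.0036,0,.045],g+[.0036,0,-.06]]))
cv2.imwrite('pics/s5.png',c['color'][:,:,::-1])
E
```

```text
14.5 [-20.4  45.  124.7 155.1  35.6  96.1] grip [ 0.5914 -0.0271  0.0813] F [ 0.7  0.5 -1.2] grasp 29.99996842816472 open 0.6586914818769811
((220.92857360839844, 195.7857208251953), 6.550537109375, array([ 0.5935, -0.0289,  0.1263])) ((210.5, 226.5), 6.041623115539551, array([ 0.6041, -0.0323,  0.1213])) [[211.12889352 227.76088338]
 [217.10683255 266.84839067]]
```

Request:
servo_tool(
  targets=[
    {"offset": [0.001, 0, 0.001], "dr": [0, 0, 0]},
    {"offset": [0.002, 0, 0.002], "dr": [0, 0, 0]},
    {"offset": [0.003, 0, 0.003], "dr": [0, 0, 0]},
    {"offset": [0.0035, 0, 0.0035], "dr": [0, 0, 0]},
    {"offset": [0.0035, 0, 0.0035], "dr": [0, 0, 0]},
  ],
)

```text
time_s: 15.02
position: [0.6046, -0.0269, 0.063]
tcp_rot: [[-0.707, 0.003, 0.707], [0.003, 1.0, -0.002], [-0.707, 0.0, -0.707]]
force: [0.1, 0.3, -1.4]
opening: 0.661
grasp_force: 30.0
```

Request:
servo_tool(
  targets=[
    {"offset": [0.0004, 0, 0.0004], "dr": [0, 0, 0]},
    {"offset": [0.0008, 0, 0.0008], "dr": [0, 0, 0]},
    {"offset": [0.0012, 0, 0.0012], "dr": [0, 0, 0]},
    {"offset": [0.0014, 0, 0.0014], "dr": [0, 0, 0]},
    {"offset": [0.0014, 0, 0.0014], "dr": [0, 0, 0]},
  ],
)

```text
time_s: 15.43
position: [0.6045, -0.0269, 0.061]
tcp_rot: [[-0.707, 0.003, 0.707], [0.003, 1.0, -0.002], [-0.707, 0.0, -0.707]]
force: [0.3, 0.8, -0.8]
opening: 0.655
grasp_force: 30.0
```

Grip now at 0.074; feel on in small steps.

Request:
servo_tool(
  targets=[
    {"offset": [0.0004, 0, 0.0004], "dr": [0, 0, 0]},
    {"offset": [0.0007, 0, 0.0007], "dr": [0, 0, 0]},
    {"offset": [0.0007, 0, 0.0007], "dr": [0, 0, 0]},
  ],
)

```text
time_s: 15.68
position: [0.6046, -0.0269, 0.06]
tcp_rot: [[-0.707, 0.003, 0.707], [0.003, 1.0, -0.002], [-0.707, 0.0, -0.707]]
force: [-0.4, -1.1, -1.4]
opening: 0.661
grasp_force: 30.0
```

Request:
servo_tool(
  targets=[
    {"offset": [0.0004, 0, 0.0004], "dr": [0, 0, 0]},
    {"offset": [0.0007, 0, 0.0007], "dr": [0, 0, 0]},
    {"offset": [0.0007, 0, 0.0007], "dr": [0, 0, 0]},
  ],
)

```text
time_s: 15.93
position: [0.6045, -0.0269, 0.059]
tcp_rot: [[-0.707, 0.003, 0.707], [0.003, 1.0, -0.002], [-0.707, 0.0, -0.707]]
force: [-0.0, -0.3, -1.1]
opening: 0.663
grasp_force: 30.0
```

Request:
servo_tool(
  targets=[
    {"offset": [0.0004, 0, 0.0004], "dr": [0, 0, 0]},
    {"offset": [0.0007, 0, 0.0007], "dr": [0, 0, 0]},
    {"offset": [0.0007, 0, 0.0007], "dr": [0, 0, 0]},
  ],
)

```text
time_s: 16.18
position: [0.6045, -0.0269, 0.058]
tcp_rot: [[-0.707, 0.003, 0.707], [0.003, 1.0, -0.002], [-0.707, 0.0, -0.707]]
force: [0.1, 0.1, -2.3]
opening: 0.661
grasp_force: 30.0
```

Request:
servo_tool(
  targets=[
    {"offset": [0.0004, 0, 0.0004], "dr": [0, 0, 0]},
    {"offset": [0.0007, 0, 0.0007], "dr": [0, 0, 0]},
    {"offset": [0.0007, 0, 0.0007], "dr": [0, 0, 0]},
  ],
)

```text
time_s: 16.43
position: [0.6045, -0.0269, 0.057]
tcp_rot: [[-0.707, 0.003, 0.707], [0.003, 1.0, -0.002], [-0.707, 0.0, -0.707]]
force: [-0.2, 0.7, -1.1]
opening: 0.658
grasp_force: 30.0
```

Request:
servo_tool(
  targets=[
    {"offset": [0.0004, 0, 0.0004], "dr": [0, 0, 0]},
    {"offset": [0.0007, 0, 0.0007], "dr": [0, 0, 0]},
    {"offset": [0.0007, 0, 0.0007], "dr": [0, 0, 0]},
  ],
)

```text
time_s: 16.68
position: [0.6046, -0.027, 0.056]
tcp_rot: [[-0.707, 0.003, 0.707], [0.003, 1.0, -0.002], [-0.707, 0.0, -0.707]]
force: [-0.1, -0.7, -0.7]
opening: 0.661
grasp_force: 30.0
```

Request:
servo_tool(
  targets=[
    {"offset": [0.0004, 0, 0.0004], "dr": [0, 0, 0]},
    {"offset": [0.0007, 0, 0.0007], "dr": [0, 0, 0]},
    {"offset": [0.0007, 0, 0.0007], "dr": [0, 0, 0]},
  ],
)

```text
time_s: 16.93
position: [0.6048, -0.0269, 0.0555]
tcp_rot: [[-0.706, 0.003, 0.708], [0.002, 1.0, -0.002], [-0.708, 0.0, -0.706]]
force: [-0.9, 0.2, 1.6]
opening: 0.66
grasp_force: 30.0
```

```bash
python3 - <<'E'
from chk import *
t=viewer.capture('top');c=viewer.capture('scene')
print(redcap(t,.119),redcap(c,.119-.007),proj(c,[[.595,-.028,.119],[.595,-.028,.112]]))
cv2.imwrite('pics/s6.png',c['color'][:,:,::-1])
E
```

```text
16.9333 [-20.4  47.  124.8 156.2  37.4  94.7] grip [ 0.5916 -0.0269  0.0688] F [-0.9  0.2  1.6] grasp 29.999995194375515 open 0.6600475242820699
((221.61476135253906, 196.31967163085938), 6.522799968719482, array([ 0.5934, -0.0295,  0.119 ])) ((211.5, 232.0), 6.265082359313965, array([ 0.5992, -0.0293,  0.112 ])) [[211.94981309 230.45631312]
 [212.37286904 233.23777288]]
```

Request:
servo_tool(
  targets=[
    {"offset": [0.0003, 0, 0.0003], "dr": [0, 0, 0]},
    {"offset": [0.0003, 0, 0.0003], "dr": [0, 0, 0]},
    {"offset": [0.0003, 0, 0.0003], "dr": [0, 0, 0]},
  ],
)

```text
time_s: 17.28
position: [0.605, -0.0269, 0.0555]
tcp_rot: [[-0.706, 0.003, 0.709], [0.002, 1.0, -0.002], [-0.709, 0.0, -0.706]]
force: [-1.9, 0.1, 6.5]
opening: 0.665
grasp_force: 30.0
```

Request:
servo_tool(
  targets=[
    {"offset": [0, 0, 0], "dr": [0, 0, 0]},
    {"offset": [0, 0, 0], "dr": [0, 0, 0]},
    {"offset": [0, 0, 0], "dr": [0, 0, 0]},
    {"offset": [0, 0, 0], "dr": [0, 0, 0]},
    {"offset": [0, 0, 0], "dr": [0, 0, 0]},
    {"offset": [0, 0, 0], "dr": [0, 0, 0]},
  ],
  gripper=-1,
)

```text
time_s: 17.78
position: [0.6045, -0.0269, 0.0545]
tcp_rot: [[-0.707, 0.003, 0.707], [0.003, 1.0, -0.002], [-0.707, 0.0, -0.707]]
force: [0.3, -1.1, 0.6]
opening: 0.973
grasp_force: 0.0
```

```bash
python3 - <<'E'
from chk import *
t=viewer.capture('top');c=viewer.capture('scene')
print(redcap(t,.119),redcap(c,.119-.007))
# retreat plan
for d in(.03,.06,.09,.12): 
    p=np.array(s['position'])-d*R0[:,2]; print(IK(R0,p,q)[0].round(),IK(R0,p,q)[1].round(4),p.round(3))
E
```

```text
17.7833 [-20.4  47.1 124.8 156.2  37.4  94.7] grip [ 0.5913 -0.0269  0.0677] F [ 0.3 -1.1  0.6] grasp 0.0 open 0.972882179418434
((221.54347229003906, 196.36956787109375), 6.554009914398193, array([ 0.5932, -0.0293,  0.119 ])) ((212.0, 233.0), 6.708303928375244, array([ 0.5961, -0.028 ,  0.112 ]))
[-22.  44. 128. 155.  38.  95.] 0.0 [ 0.583 -0.027  0.076]
[-23.  41. 131. 153.  38.  95.] 0.0 [ 0.562 -0.027  0.097]
[-24.  38. 134. 151.  37.  96.] 0.0 [ 0.541 -0.027  0.118]
[-26.  34. 136. 149.  37.  97.] 0.0 [ 0.52  -0.027  0.139]
```

Request:
servo_tool(
  targets=[
    {"offset": [0, 0, -0.008], "dr": [0, 0, 0]},
    {"offset": [0, 0, -0.02], "dr": [0, 0, 0]},
    {"offset": [0, 0, -0.036], "dr": [0, 0, 0]},
    {"offset": [0, 0, -0.055], "dr": [0, 0, 0]},
    {"offset": [0, 0, -0.075], "dr": [0, 0, 0]},
    {"offset": [0, 0, -0.095], "dr": [0, 0, 0]},
    {"offset": [0, 0, -0.11], "dr": [0, 0, 0]},
    {"offset": [0, 0, -0.11], "dr": [0, 0, 0]},
  ],
)

```text
time_s: 18.55
position: [0.5237, -0.0259, 0.1342]
tcp_rot: [[-0.708, 0.004, 0.706], [0.003, 1.0, -0.002], [-0.706, 0.001, -0.708]]
force: [0.1, 1.0, -0.9]
opening: 0.999
grasp_force: 0.0
```

```bash
python3 - <<'E'
from chk import *
t=viewer.capture('top');c=viewer.capture('scene')
print(redcap(t,.119),redcap(c,.119-.007))
pv=np.array([.5116,.0034]); th=-.2465
h=pv+.16*np.array([np.sin(th),-np.cos(th)]); y=np.array([np.cos(th),np.sin(th),0]); z=np.array([0,0,-1.]); R=np.column_stack([np.cross(y,z),y,z])
m,e=IK(R,np.r_[h,.20],[-30,20,110,0,40,-16]); print(m.round(1),e,h)
F=np.linspace(0,1,17)[1:]
M=[(q+(m-q)*f) for f in F]
for x,f in zip(M,F): x[1]-=18*np.sin(np.pi*f)**.8; x[4]+=25*np.sin(np.pi*f)
rows(s,M)
E
```

```text
18.55 [-25.7  35.1 135.7 149.4  36.8  96.7] grip [ 0.5104 -0.0258  0.1475] F [ 0.1  1.  -0.9] grasp 0.0 open 0.9990344507148295
((221.51205444335938, 196.34336853027344), 6.521189212799072, array([ 0.5933, -0.0292,  0.119 ])) ((210.0, 231.0), 5.000100135803223, array([ 0.6037, -0.0293,  0.112 ]))
[-30.7  22.2 101.6   0.   56.2 -16.6] 7.678315497870797e-11 [ 0.4725582  -0.15176358]
[-0.086, 0.02, -0.023] [-3.0, -12.3, -16.9] step 21.1 0.091 tcp [ 0.568 -0.006  0.211]
[-0.149, 0.051, -0.053] [-5.3, -23.0, -33.6] step 19.9 0.076 tcp [0.592 0.025 0.277]
[-0.192, 0.087, -0.088] [-7.1, -32.6, -50.0] step 19.1 0.066 tcp [0.598 0.061 0.332]
[-0.216, 0.123, -0.122] [-8.6, -41.0, -66.2] step 18.3 0.055 tcp [0.591 0.097 0.374]
[-0.223, 0.155, -0.152] [-10.1, -48.2, -82.1] step 17.5 0.045 tcp [0.574 0.129 0.399]
[-0.215, 0.18, -0.176] [-11.8, -54.1, -97.6] step 16.6 0.035 tcp [0.552 0.153 0.41 ]
[-0.197, 0.194, -0.19] [-13.8, -58.7, -112.7] step 15.8 0.027 tcp [0.529 0.168 0.408]
[-0.172, 0.197, -0.197] [-16.4, -61.9, -127.4] step 15.1 0.025 tcp [0.507 0.171 0.395]
[-0.145, 0.187, -0.196] [-19.8, -64.0, -141.8] step 14.6 0.029 tcp [0.489 0.161 0.375]
[-0.117, 0.166, -0.188] [-24.2, -64.9, -155.8] step 14.2 0.036 tcp [0.474 0.141 0.35 ]
[-0.09, 0.135, -0.176] [28.6, 62.2, 162.2] step 14.0 0.043 tcp [0.464 0.109 0.323]
[-0.067, 0.093, -0.161] [30.7, 53.3, 150.8] step 13.9 0.05 tcp [0.458 0.068 0.296]
[-0.048, 0.044, -0.144] [33.0, 45.5, 138.7] step 13.9 0.055 tcp [0.456 0.018 0.27 ]
[-0.034, -0.011, -0.126] [35.4, 39.0, 125.8] step 14.0 0.059 tcp [ 0.458 -0.036  0.247]
[-0.023, -0.068, -0.107] [37.8, 34.1, 112.2] step 14.2 0.062 tcp [ 0.464 -0.094  0.227]
[-0.011, -0.126, -0.082] [40.5, 31.7, 97.9] step 14.2 0.064 tcp [ 0.473 -0.152  0.2  ]
```

```bash
python3 - <<'E'
from chk import *
m=np.array([-30.7,22.2,101.6,0,56.2,-16.6])
F=np.linspace(0,1,21)[1:]
M=[(q+(m-q)*f) for f in F]
for x,f in zip(M,F): x[1]-=18*np.sin(np.pi*f)**.8; x[4]+=20*np.sin(np.pi*f); x[0]-=12*np.sin(np.pi*f)
rows(s,M[:9])
E
```

```text
18.65 [-25.7  35.3 135.3 149.5  36.8  96.7] grip [ 0.5133 -0.0269  0.1465] F [ 0.7  0.3 -0.6] grasp 0.0 open 0.9978070278124238
[-0.067, -0.004, -0.018] [-0.9, -9.1, -12.4] step 15.4 0.069 tcp [ 0.561 -0.031  0.193]
[-0.119, -0.003, -0.039] [-1.3, -16.7, -24.8] step 14.6 0.056 tcp [ 0.583 -0.03   0.245]
[-0.16, 0.003, -0.062] [-1.2, -23.4, -37.3] step 14.2 0.048 tcp [ 0.596 -0.024  0.29 ]
[-0.191, 0.012, -0.085] [-1.0, -29.1, -50.0] step 13.9 0.04 tcp [ 0.601 -0.015  0.328]
[-0.211, 0.024, -0.107] [-0.8, -33.8, -62.7] step 13.6 0.032 tcp [ 0.6   -0.003  0.358]
[-0.222, 0.036, -0.126] [-0.8, -37.7, -75.4] step 13.2 0.025 tcp [0.594 0.009 0.379]
[-0.223, 0.048, -0.142] [-1.3, -40.7, -88.0] step 12.9 0.019 tcp [0.584 0.021 0.391]
[-0.217, 0.058, -0.153] [-2.3, -43.0, -100.5] step 12.6 0.016 tcp [0.572 0.031 0.395]
[-0.205, 0.064, -0.16] [-3.9, -44.6, -112.8] step 12.4 0.016 tcp [0.558 0.037 0.391]
```

Request:
servo_tool(
  targets=[
    {"offset": [-0.03, 0, -0.02], "dr": [0, -3, -4]},
    {"offset": [-0.05, -0.003, -0.02], "dr": [-0.5, -6, -8]},
    {"offset": [-0.07, -0.004, -0.02], "dr": [-0.9, -9.1, -12.4]},
    {"offset": [-0.095, -0.004, -0.028], "dr": [-1.1, -13, -18.5]},
    {"offset": [-0.119, -0.003, -0.039], "dr": [-1.3, -16.7, -24.8]},
    {"offset": [-0.14, 0, -0.05], "dr": [-1.3, -20, -31]},
    {"offset": [-0.16, 0.003, -0.062], "dr": [-1.2, -23.4, -37.3]},
    {"offset": [-0.176, 0.007, -0.073], "dr": [-1.1, -26.2, -43.6]},
    {"offset": [-0.191, 0.012, -0.085], "dr": [-1, -29.1, -50]},
    {"offset": [-0.201, 0.018, -0.096], "dr": [-0.9, -31.5, -56.3]},
    {"offset": [-0.211, 0.024, -0.107], "dr": [-0.8, -33.8, -62.7]},
    {"offset": [-0.217, 0.03, -0.117], "dr": [-0.8, -35.8, -69]},
    {"offset": [-0.222, 0.036, -0.126], "dr": [-0.8, -37.7, -75.4]},
    {"offset": [-0.223, 0.042, -0.134], "dr": [-1, -39.2, -81.7]},
    {"offset": [-0.223, 0.048, -0.142], "dr": [-1.3, -40.7, -88]},
    {"offset": [-0.22, 0.053, -0.148], "dr": [-1.8, -41.9, -94.2]},
    {"offset": [-0.217, 0.058, -0.153], "dr": [-2.3, -43, -100.5]},
    {"offset": [-0.211, 0.061, -0.157], "dr": [-3.1, -43.8, -106.6]},
    {"offset": [-0.205, 0.064, -0.16], "dr": [-3.9, -44.6, -112.8]},
    {"offset": [-0.205, 0.064, -0.16], "dr": [-3.9, -44.6, -112.8]},
  ],
)

```text
time_s: 20.32
position: [0.5594, 0.0367, 0.391]
tcp_rot: [[0.62, -0.225, 0.752], [-0.776, -0.317, 0.545], [0.116, -0.922, -0.371]]
force: [0.4, 0.3, 0.7]
opening: 1.0
grasp_force: 0.0
```

```bash
python3 - <<'E'
from chk import *
m=np.array([-30.7,22.2,101.6,0,56.2,-16.6])
F=np.linspace(0,1,11)[1:]
M=[(q+(m-q)*f) for f in F]
rows(s,M)
# tooth geometry: save a picture while unobstructed?
E
```

```text
20.3167 [-39.7  11.7 119.9  82.2  65.3  45.7] grip [0.5453 0.0265 0.398 ] F [0.4 0.3 0.7] grasp 0.0 open 1.0004166637855294
[-0.013, 0.029, 0.005] [-5.4, -5.3, -10.8] step 13.2 0.032 tcp [0.548 0.041 0.361]
[-0.023, 0.059, 0.006] [-10.3, -11.1, -21.7] step 13.3 0.032 tcp [0.536 0.039 0.332]
[-0.028, 0.09, 0.002] [-14.7, -17.3, -32.7] step 13.4 0.032 tcp [0.523 0.031 0.304]
[-0.029, 0.121, -0.006] [-18.5, -24.1, -43.7] step 13.4 0.032 tcp [0.509 0.018 0.279]
[-0.025, 0.15, -0.017] [-21.8, -31.3, -54.6] step 13.5 0.032 tcp [ 0.497 -0.001  0.256]
[-0.016, 0.178, -0.031] [-24.5, -39.0, -65.4] step 13.5 0.032 tcp [ 0.487 -0.024  0.237]
[-0.001, 0.202, -0.046] [-26.7, -47.2, -76.0] step 13.6 0.033 tcp [ 0.478 -0.052  0.221]
[0.018, 0.224, -0.063] [-28.4, -56.1, -86.3] step 13.6 0.033 tcp [ 0.473 -0.083  0.21 ]
[0.042, 0.242, -0.08] [-29.4, -65.6, -96.2] step 13.6 0.034 tcp [ 0.471 -0.116  0.203]
[0.07, 0.255, -0.097] [-29.8, -75.8, -105.5] step 13.6 0.035 tcp [ 0.473 -0.152  0.2  ]
```

Request:
servo_tool(
  targets=[
    {"offset": [-0.007, 0.015, 0.003], "dr": [-2.7, -2.6, -5.4]},
    {"offset": [-0.013, 0.029, 0.005], "dr": [-5.4, -5.3, -10.8]},
    {"offset": [-0.018, 0.044, 0.006], "dr": [-7.9, -8.2, -16.2]},
    {"offset": [-0.023, 0.059, 0.006], "dr": [-10.3, -11.1, -21.7]},
    {"offset": [-0.026, 0.075, 0.004], "dr": [-12.5, -14.2, -27.2]},
    {"offset": [-0.028, 0.09, 0.002], "dr": [-14.7, -17.3, -32.7]},
    {"offset": [-0.029, 0.106, -0.002], "dr": [-16.6, -20.7, -38.2]},
    {"offset": [-0.029, 0.121, -0.006], "dr": [-18.5, -24.1, -43.7]},
    {"offset": [-0.027, 0.136, -0.011], "dr": [-20.2, -27.7, -49.2]},
    {"offset": [-0.025, 0.15, -0.017], "dr": [-21.8, -31.3, -54.6]},
    {"offset": [-0.021, 0.164, -0.024], "dr": [-23.2, -35.1, -60]},
    {"offset": [-0.016, 0.178, -0.031], "dr": [-24.5, -39, -65.4]},
    {"offset": [-0.009, 0.19, -0.038], "dr": [-25.6, -43.1, -70.7]},
    {"offset": [-0.001, 0.202, -0.046], "dr": [-26.7, -47.2, -76]},
    {"offset": [0.008, 0.213, -0.054], "dr": [-27.6, -51.6, -81.2]},
    {"offset": [0.018, 0.224, -0.063], "dr": [-28.4, -56.1, -86.3]},
    {"offset": [0.03, 0.233, -0.071], "dr": [-29, -60.8, -91.3]},
    {"offset": [0.042, 0.242, -0.08], "dr": [-29.4, -65.6, -96.2]},
    {"offset": [0.056, 0.249, -0.088], "dr": [-29.6, -70.7, -100.9]},
    {"offset": [0.07, 0.255, -0.097], "dr": [-29.8, -75.8, -105.5]},
  ],
)

```text
time_s: 21.98
position: [0.4715, -0.1502, 0.1983]
tcp_rot: [[0.243, 0.97, -0.004], [0.97, -0.243, 0.002], [0.001, -0.004, -1.0]]
force: [-0.2, 0.6, -0.0]
opening: 0.999
grasp_force: 0.0
```

```bash
cat > lev.py <<'E'
from chk import *
pv=np.array([.5116,.0034])
def LR(th):
    y=np.array([np.cos(th),np.sin(th),0]); z=np.array([0,0,-1.]); return np.column_stack([np.cross(y,z),y,z])
def H(th,z): return np.r_[pv+.16*np.array([np.sin(th),-np.cos(th)]),z]
E
python3 - <<'E'
from lev import *
th=-.2465
for z in(.13,.0613): p=H(th,z); print(*rel(s,LR(th),p),IK(LR(th),p,q)[0].round())
for t in(0,.2,.4,.5): print(t,IK(LR(t),H(t,.0613),q)[0].round(),IK(LR(t),H(t,.0613),q)[1])
c=viewer.capture('top'); pickle.dump(c,open('pics/top7.pkl','wb')); print(redcap(c,.119)); print(proj(c,[H(th,.095),H(th,.2)]))
k=cv2.cvtColor(c['color'],cv2.COLOR_RGB2GRAY)[235:265,262:292]; print((k<25).sum())
E
```

```text
21.9833 [-30.6  22.3 101.8  -0.   56.1 -16.5] grip [ 0.4716 -0.1503  0.217 ] F [-0.2  0.6 -0. ] grasp 0.0 open 0.9993802861314038
[-0.0013, 0.0017, 0.0683] [-0.2, -0.1, 0.0] [-31.  29. 105.  -0.  46. -17.]
[-0.0014, 0.0019, 0.137] [-0.2, -0.1, 0.0] [-31.  36. 108.  -0.  36. -17.]
0 [-29.  38. 102.  -0.  40. -29.] 1.1102230246251565e-15
0.2 [-27.  39.  98.  -0.  43. -39.] 1.5625152204216242e-09
0.4 [-25.  40.  94.  -0.  46. -48.] 7.332295605457898e-12
0.5 [-24.  41.  92.  -0.  47. -52.] 6.019282294822403e-12
((221.54347229003906, 196.36956787109375), 6.554009914398193, array([ 0.5932, -0.0293,  0.119 ]))
[[276.06714512 250.45562753]
 [275.10304685 248.61023291]]
0
```

Request:
servo_tool(
  targets=[
    {"offset": [-0.0014, 0.0018, 0.025], "dr": [0, 0, 0]},
    {"offset": [-0.0014, 0.0018, 0.05], "dr": [0, 0, 0]},
    {"offset": [-0.0014, 0.0018, 0.075], "dr": [0, 0, 0]},
    {"offset": [-0.0014, 0.0018, 0.095], "dr": [0, 0, 0]},
    {"offset": [-0.0014, 0.0018, 0.112], "dr": [0, 0, 0]},
    {"offset": [-0.0014, 0.0018, 0.126], "dr": [0, 0, 0]},
    {"offset": [-0.0014, 0.0018, 0.136], "dr": [0, 0, 0]},
    {"offset": [-0.0014, 0.0018, 0.136], "dr": [0, 0, 0]},
  ],
)

```text
time_s: 22.7
position: [0.471, -0.1504, 0.0612]
tcp_rot: [[0.249, 0.968, -0.006], [0.968, -0.249, 0.006], [0.004, -0.007, -1.0]]
force: [-0.6, 0.3, 0.2]
opening: 0.999
grasp_force: 0.0
```

Request:
servo_tool(
  targets=[
    {"offset": [0, 0, 0], "dr": [0, 0, 0]},
    {"offset": [0, 0, 0], "dr": [0, 0, 0]},
    {"offset": [0, 0, 0], "dr": [0, 0, 0]},
    {"offset": [0, 0, 0], "dr": [0, 0, 0]},
    {"offset": [0, 0, 0], "dr": [0, 0, 0]},
    {"offset": [0, 0, 0], "dr": [0, 0, 0]},
    {"offset": [0, 0, 0], "dr": [0, 0, 0]},
    {"offset": [0, 0, 0], "dr": [0, 0, 0]},
    {"offset": [0, 0, 0], "dr": [0, 0, 0]},
    {"offset": [0, 0, 0], "dr": [0, 0, 0]},
    {"offset": [0, 0, 0], "dr": [0, 0, 0]},
    {"offset": [0, 0, 0], "dr": [0, 0, 0]},
  ],
  gripper=1,
)

```text
time_s: 23.7
position: [0.4753, -0.1528, 0.0636]
tcp_rot: [[0.247, 0.969, 0.004], [0.969, -0.247, -0.0], [0.001, 0.004, -1.0]]
force: [6.3, 1.6, -3.2]
opening: 0.224
grasp_force: 30.0
```

Request:
servo_tool(
  targets=[
    {"offset": [0.0001, 0.005, 0], "dr": [0, 0, -1.8]},
    {"offset": [0.0003, 0.01, 0], "dr": [0, 0, -3.6]},
    {"offset": [0.0007, 0.015, 0], "dr": [0, 0, -5.4]},
    {"offset": [0.0012, 0.019, 0], "dr": [0, 0, -6.9]},
    {"offset": [0.0012, 0.019, 0], "dr": [0, 0, -6.9]},
  ],
)

```text
time_s: 24.12
position: [0.4908, -0.1555, 0.0635]
tcp_rot: [[0.128, 0.992, -0.003], [0.992, -0.128, 0.002], [0.002, -0.003, -1.0]]
force: [-4.4, -3.6, 5.7]
opening: 0.224
grasp_force: 30.0
```

Request:
servo_tool(
  targets=[
    {"offset": [0, 0.0024, 0], "dr": [0, 0, -0.9]},
    {"offset": [0.0001, 0.0048, 0], "dr": [0, 0, -1.7]},
    {"offset": [0.0001, 0.0048, 0], "dr": [0, 0, -1.7]},
  ],
)

```text
time_s: 24.37
position: [0.4947, -0.156, 0.0635]
tcp_rot: [[0.098, 0.995, -0.004], [0.995, -0.098, 0.002], [0.002, -0.004, -1.0]]
force: [-4.8, -4.1, 5.7]
opening: 0.223
grasp_force: 30.0
```

Request:
servo_tool(
  targets=[
    {"offset": [0, 0.0024, 0], "dr": [0, 0, -0.9]},
    {"offset": [0.0001, 0.0048, 0], "dr": [0, 0, -1.7]},
    {"offset": [0.0001, 0.0048, 0], "dr": [0, 0, -1.7]},
  ],
)

```text
time_s: 24.62
position: [0.4977, -0.156, 0.0634]
tcp_rot: [[0.068, 0.998, -0.008], [0.998, -0.068, 0.003], [0.002, -0.008, -1.0]]
force: [-8.4, -4.9, 7.8]
opening: 0.219
grasp_force: 30.0
```

Request:
servo_tool(
  targets=[
    {"offset": [0, 0.0024, 0], "dr": [0, 0, -0.9]},
    {"offset": [0.0001, 0.0048, 0], "dr": [0, 0, -1.7]},
    {"offset": [0.0001, 0.0048, 0], "dr": [0, 0, -1.7]},
  ],
)

```text
time_s: 24.87
position: [0.5029, -0.1564, 0.0634]
tcp_rot: [[0.038, 0.999, -0.007], [0.999, -0.038, 0.003], [0.002, -0.007, -1.0]]
force: [-4.8, -3.6, 5.8]
opening: 0.221
grasp_force: 30.0
```

Request:
servo_tool(
  targets=[
    {"offset": [0, 0.0024, 0], "dr": [0, 0, -0.9]},
    {"offset": [0.0001, 0.0048, 0], "dr": [0, 0, -1.7]},
    {"offset": [0.0001, 0.0048, 0], "dr": [0, 0, -1.7]},
  ],
)

```text
time_s: 25.12
position: [0.5088, -0.1566, 0.0634]
tcp_rot: [[0.008, 1.0, -0.005], [1.0, -0.008, 0.002], [0.002, -0.005, -1.0]]
force: [-4.0, -2.5, 5.0]
opening: 0.219
grasp_force: 30.0
```

Request:
servo_tool(
  targets=[
    {"offset": [0, 0.0024, 0], "dr": [0, 0, -0.9]},
    {"offset": [0.0001, 0.0048, 0], "dr": [0, 0, -1.7]},
    {"offset": [0.0001, 0.0048, 0], "dr": [0, 0, -1.7]},
  ],
)

```text
time_s: 25.37
position: [0.5136, -0.1567, 0.0634]
tcp_rot: [[-0.022, 1.0, -0.005], [1.0, 0.022, 0.002], [0.002, -0.005, -1.0]]
force: [-4.8, -3.0, 5.0]
opening: 0.225
grasp_force: 30.0
```

Request:
servo_tool(
  targets=[
    {"offset": [0, 0.0024, 0], "dr": [0, 0, -0.9]},
    {"offset": [0.0001, 0.0048, 0], "dr": [0, 0, -1.7]},
    {"offset": [0.0001, 0.0048, 0], "dr": [0, 0, -1.7]},
  ],
)

```text
time_s: 25.62
position: [0.5183, -0.1566, 0.0634]
tcp_rot: [[-0.052, 0.999, -0.005], [0.999, 0.052, 0.002], [0.002, -0.005, -1.0]]
force: [-5.5, -4.3, 6.7]
opening: 0.218
grasp_force: 30.0
```

Request:
servo_tool(
  targets=[
    {"offset": [0, 0.0024, 0], "dr": [0, 0, -0.9]},
    {"offset": [0.0001, 0.0048, 0], "dr": [0, 0, -1.7]},
    {"offset": [0.0001, 0.0048, 0], "dr": [0, 0, -1.7]},
  ],
)

```text
time_s: 25.87
position: [0.5231, -0.1564, 0.0634]
tcp_rot: [[-0.081, 0.997, -0.005], [0.997, 0.081, 0.002], [0.002, -0.005, -1.0]]
force: [-6.5, -4.0, 6.1]
opening: 0.219
grasp_force: 30.0
```

Request:
servo_tool(
  targets=[
    {"offset": [0, 0.0024, 0], "dr": [0, 0, -0.9]},
    {"offset": [0.0001, 0.0048, 0], "dr": [0, 0, -1.7]},
    {"offset": [0.0001, 0.0048, 0], "dr": [0, 0, -1.7]},
  ],
)

```text
time_s: 26.12
position: [0.5273, -0.156, 0.0634]
tcp_rot: [[-0.111, 0.994, -0.006], [0.994, 0.111, 0.001], [0.002, -0.006, -1.0]]
force: [-7.2, -5.0, 6.8]
opening: 0.22
grasp_force: 30.0
```

Request:
servo_tool(
  targets=[
    {"offset": [0, 0.0024, 0], "dr": [0, 0, -0.9]},
    {"offset": [0.0001, 0.0048, 0], "dr": [0, 0, -1.7]},
    {"offset": [0.0001, 0.0048, 0], "dr": [0, 0, -1.7]},
  ],
)

```text
time_s: 26.37
position: [0.5311, -0.1556, 0.0634]
tcp_rot: [[-0.141, 0.99, -0.008], [0.99, 0.141, 0.001], [0.003, -0.008, -1.0]]
force: [-8.1, -6.1, 7.5]
opening: 0.218
grasp_force: 30.0
```

Request:
servo_tool(
  targets=[
    {"offset": [0, 0.0024, 0], "dr": [0, 0, -0.9]},
    {"offset": [0.0001, 0.0048, 0], "dr": [0, 0, -1.7]},
    {"offset": [0.0001, 0.0048, 0], "dr": [0, 0, -1.7]},
  ],
)

```text
time_s: 26.62
position: [0.5371, -0.1548, 0.0634]
tcp_rot: [[-0.169, 0.986, -0.005], [0.986, 0.169, 0.001], [0.002, -0.005, -1.0]]
force: [-4.2, -4.2, 3.9]
opening: 0.219
grasp_force: 30.0
```

Request:
servo_tool(
  targets=[
    {"offset": [0, 0.0024, 0], "dr": [0, 0, -0.9]},
    {"offset": [0.0001, 0.0048, 0], "dr": [0, 0, -1.7]},
    {"offset": [0.0001, 0.0048, 0], "dr": [0, 0, -1.7]},
  ],
)

```text
time_s: 26.87
position: [0.5425, -0.1539, 0.0634]
tcp_rot: [[-0.199, 0.98, -0.004], [0.98, 0.199, 0.001], [0.002, -0.004, -1.0]]
force: [-4.8, -3.4, 4.5]
opening: 0.219
grasp_force: 30.0
```

Request:
servo_tool(
  targets=[
    {"offset": [0, 0.0024, 0], "dr": [0, 0, -0.9]},
    {"offset": [0.0001, 0.0048, 0], "dr": [0, 0, -1.7]},
    {"offset": [0.0001, 0.0048, 0], "dr": [0, 0, -1.7]},
  ],
)

```text
time_s: 27.12
position: [0.5468, -0.153, 0.0634]
tcp_rot: [[-0.228, 0.974, -0.005], [0.974, 0.228, 0.001], [0.002, -0.005, -1.0]]
force: [-6.1, -4.6, 5.4]
opening: 0.216
grasp_force: 30.0
```

Request:
servo_tool(
  targets=[
    {"offset": [0, 0.0024, 0], "dr": [0, 0, -0.9]},
    {"offset": [0.0001, 0.0048, 0], "dr": [0, 0, -1.7]},
    {"offset": [0.0001, 0.0048, 0], "dr": [0, 0, -1.7]},
  ],
)

```text
time_s: 27.37
position: [0.5513, -0.1519, 0.0634]
tcp_rot: [[-0.257, 0.966, -0.005], [0.966, 0.257, 0.001], [0.002, -0.005, -1.0]]
force: [-5.9, -5.0, 4.7]
opening: 0.222
grasp_force: 30.0
```

Request:
servo_tool(
  targets=[
    {"offset": [0, 0.0024, 0], "dr": [0, 0, -0.9]},
    {"offset": [0.0001, 0.0048, 0], "dr": [0, 0, -1.7]},
    {"offset": [0.0001, 0.0048, 0], "dr": [0, 0, -1.7]},
  ],
)

```text
time_s: 27.62
position: [0.5559, -0.1508, 0.0634]
tcp_rot: [[-0.285, 0.958, -0.005], [0.958, 0.285, 0.0], [0.002, -0.005, -1.0]]
force: [-6.7, -6.2, 5.9]
opening: 0.219
grasp_force: 30.0
```

Request:
servo_tool(
  targets=[
    {"offset": [0, 0.0024, 0], "dr": [0, 0, -0.9]},
    {"offset": [0.0001, 0.0048, 0], "dr": [0, 0, -1.7]},
    {"offset": [0.0001, 0.0048, 0], "dr": [0, 0, -1.7]},
  ],
)

```text
time_s: 27.87
position: [0.5597, -0.1496, 0.0634]
tcp_rot: [[-0.314, 0.949, -0.007], [0.949, 0.314, 0.0], [0.002, -0.007, -1.0]]
force: [-7.8, -7.2, 6.9]
opening: 0.221
grasp_force: 30.0
```

Request:
servo_tool(
  targets=[
    {"offset": [0, 0.0024, 0], "dr": [0, 0, -0.9]},
    {"offset": [0.0001, 0.0048, 0], "dr": [0, 0, -1.7]},
    {"offset": [0.0001, 0.0048, 0], "dr": [0, 0, -1.7]},
  ],
)

```text
time_s: 28.12
position: [0.5634, -0.1484, 0.0634]
tcp_rot: [[-0.342, 0.94, -0.009], [0.94, 0.342, -0.0], [0.003, -0.008, -1.0]]
force: [-9.6, -8.3, 7.4]
opening: 0.219
grasp_force: 30.0
```

Request:
servo_tool(
  targets=[
    {"offset": [0, 0.0024, 0], "dr": [0, 0, -0.9]},
    {"offset": [0.0001, 0.0048, 0], "dr": [0, 0, -1.7]},
    {"offset": [0.0001, 0.0048, 0], "dr": [0, 0, -1.7]},
  ],
)

```text
time_s: 28.37
position: [0.5692, -0.1464, 0.0634]
tcp_rot: [[-0.369, 0.929, -0.006], [0.929, 0.369, 0.0], [0.002, -0.005, -1.0]]
force: [-6.0, -5.6, 5.3]
opening: 0.222
grasp_force: 30.0
```

Request:
servo_tool(
  targets=[
    {"offset": [0, 0.0024, 0], "dr": [0, 0, -0.9]},
    {"offset": [0.0001, 0.0048, 0], "dr": [0, 0, -1.7]},
    {"offset": [0.0001, 0.0048, 0], "dr": [0, 0, -1.7]},
  ],
)

```text
time_s: 28.62
position: [0.5742, -0.1445, 0.0634]
tcp_rot: [[-0.397, 0.918, -0.005], [0.918, 0.397, -0.0], [0.002, -0.004, -1.0]]
force: [-6.2, -5.6, 6.3]
opening: 0.221
grasp_force: 30.0
```

Request:
servo_tool(
  targets=[
    {"offset": [0, 0.0024, 0], "dr": [0, 0, -0.9]},
    {"offset": [0.0001, 0.0048, 0], "dr": [0, 0, -1.7]},
    {"offset": [0.0001, 0.0048, 0], "dr": [0, 0, -1.7]},
    {"offset": [0.0001, 0.0048, 0], "dr": [0, 0, -1.7]},
  ],
)

```text
time_s: 28.95
position: [0.578, -0.1428, 0.0634]
tcp_rot: [[-0.423, 0.906, -0.006], [0.906, 0.423, -0.001], [0.002, -0.006, -1.0]]
force: [-6.9, -8.3, 5.3]
opening: 0.217
grasp_force: 30.0
```

```bash
python3 - <<'E'
from chk import *
T=viewer.capture('top');c=viewer.capture('scene')
print(redcap(T,.119),redcap(c,.112))
x=s['position'][0]; print('swing',np.arcsin((x-.5116)/.16)+.2288,s['position'],'tangF',np.array(s['force'])@R0[:,1])
i=[cv2.convertScaleAbs(cv2.resize(a[:,:,::-1],(400,400),interpolation=3),alpha=1.5) for a in(T['color'][155:285,165:295],c['color'][190:350,130:290])]
cv2.imwrite('pics/f.png',np.hstack(i))
E
```

```text
28.95 [-24.5  40.5  93.1  -0.2  46.7 -49.4] grip [ 0.5781 -0.1428  0.0821] F [-6.9 -8.3  5.3] grasp 29.9948119930923 open 0.21661093471491832
None ((209.64706420898438, 233.11764526367188), 6.976328372955322, array([ 0.5992, -0.0247,  0.112 ]))
swing 0.6567224765111113 [ 0.57799704 -0.14281299  0.06340171] tangF -9.733877456181629
```

View pics/f.png

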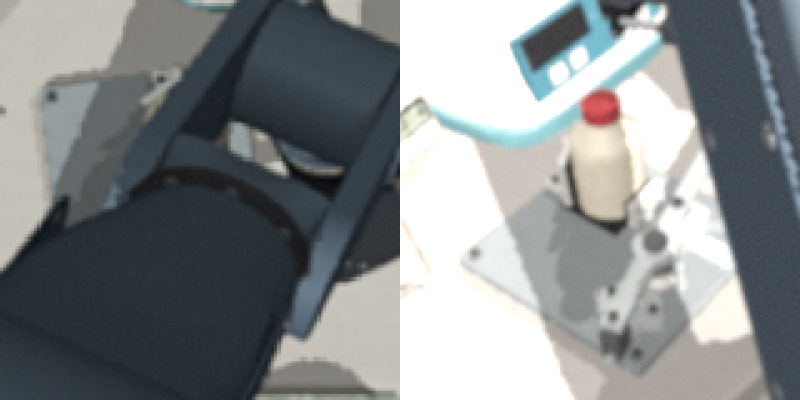

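The picture shows the bottle upright in the vee at right-panel (600,160) and the jaw against it. The third click has passed and the lever is held near the middle of the notch.

```bash
python3 -c "
from rig import ticket; print(ticket.hand_in())"
```

```text
the job is handed in; nothing more can be done
None
```

I handed the job in with the bottle standing upright in the vee and the jaw against it, and the gripper holding the lever about 0.66 rad from rest, past the third click (felt as a force drop) and short of the fourth tooth; the hand-in returned no verdict.

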